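Cover the loaded vials and ease the stuck heating block out

ROBOT

A 6-joint arm with a two-finger parallel gripper is mounted at the origin on the work surface. World frame = base frame: x ahead of the robot, y to its left, z up, the work surface at z = 0. Lengths are in m, angles in degrees, forces in N, time in s.
With the tool pointing down it reaches from about 0.4 to 0.825 m from the base axis. Payload 7 kg.
Tool frame: the origin (TCP) lies between the finger pads; the fingertips stand 14 mm ahead of it and the grasp point (between the pads) lies 5 mm behind it (r.tips_ahead is the distance from the TCP to the fingertips, in m); z points along the fingers, y is the direction in which the jaws open and shut (so a half turn about z gives the same grasp; the last joint's range is limited). The gripper opens to 88 mm and grips with 3 to 60 N. Pads are 19 mm wide; open, the fingers measure 130 mm over their backs; the gripper's body (78 mm by 193 mm) begins 47 mm behind the grasp point.
Start: joints at [82.741, 20.546, 0.682, 0, -70.136, -16.507], TCP at [0.272, 0.618, 0.241] pointing down, gripper open.
Joint ranges: [-176.03, 176.03], [-82.01, 121.73], [-58.28, 71.71], [-173.87, 95.51], [-174.79, -0.11], [-173.66, 173.66]. Speed limits (degrees/s): [136.94, 136.94, 172.46, 180, 180, 180].

INTERFACE

Orientations are given as [roll, pitch, yaw] about the fixed x, y, z axes, in that order (R = Rz(yaw) Ry(pitch) Rx(roll)).
In Python, from plant import r gives the robot as it stands.
- The arm moves only by the tool apply_moves, never from a script. Its arguments are lists of equal length, an entry for each row: "slide": the shift along the tool's x, y, z as a fraction of full scale, a list of three; "turn": the turn, a rotation vector about the tool's x, y, z as a fraction of full scale, a list of three; "jaw": the closure, from 0 (fully open) to 1 (shut). In form: {"slide": [[dx, dy, dz], ...], "turn": [[wx, wy, wz], ...], "jaw": [jaw, ...]}. A call has 1 to 8 rows; each row shifts and turns the commanded pose from where the row before left it, along the tool's axes as they then stand; what a row does not reach is not made up. Full scale, the value 1, is 0.1 m for a shift and 1.5 rad for a turn. A row lasts 1/10 s, in which the tool goes at most 50 mm and 8.59 degrees, less where a joint would pass 70% of its speed; a pose out of reach is approached as far as the arm can. A call with a number of a shift or a turn outside -1 to 1 is refused whole. A call with a gripper value outside its range is refused whole. The fingers move at their own pace and stop on an object; "newtons" is the grip in N (left out, the last holds). Time passes only in rows, so rows that do not move let the fingers close. It gives the time, the measured TCP pose, the force and the opening at its end, in the units of the state.
- r.get_state(): the state, without advancing time (a new reading comes with each control period).
- r.capture(name): name is "side" or "top"; returns a dict with "pixels" (480x640x3 uint8, blue, green, red), "depth" (480x640 float32, m along the optical axis (not along the pixel's ray), 0 where there is no reading), "fx", "fy", "cx", "cy" (pixels), "dist_coeffs" ([k1, k2, p1, p2, k3] as OpenCV has them; the pictures are not rectified), "rvec" (rotation vector, rad) and "tvec" (3), from world to camera coordinates, as OpenCV has them. Camera axes: x right, y down, z forward; pixel columns grow to the right and rows downward; lengths in m; the calibration is good to about 2 mm. A picture is of the moment at which its call begins.
- r.close_job(): hands the job in, once; it reports no verdict.
The state is a dict: "time_s": time; "joints": joint angles; "qd": joint speeds; "joint_torque": joint torques, N m; "tcp_pos": TCP position; "eef_rot": TCP orientation; "contact_force": force on the tool from outside, world axes, zero at the start; "moment": the same for the moment, N m; "gripper_width": finger opening in m.
Only numpy, scipy, OpenCV 4.12 (cv2) and the standard library are available. Lean on these libraries where they do the work, as an engineer would, in place of code of your own. Each camera call takes 0.05 s, during which the arm holds its last target.

TASK

Set the loose frosted cover down over the block of vials in the dry-block heater and let go of it, so that they keep warm while the other block is changed. Then take the T-handle of the empty block, which is stuck in its well, and rock it left and right along the length of its bar several times, easing it up a little with each swing until it frees: a straight pull would only lift or tip the heater, which must stay standing in its place. Finish holding the empty block by its handle, level and still, just clear above its own well (one to three centimetres over the heater's top), the cover still in place and the other things on the bench left alone.

Things in the scene. Friction and masses are not known exactly. Their poses are not given: they have to be found in the camera images.
- heater: dry-block heater: pale-grey case 200 mm deep (x) by 214 mm wide (y), flat top 77 mm above the bench, 2.5 kg, loose on rubber feet. Origin: centre of its underside, on the bench; x points from the sloping control panel (robot side) to the back, y to its left, z up. Two wells side by side, 32 mm deep (floor at z = 45 mm), 70 mm long in y, centred at x = 35, y = +50 and -50 mm
- bay_left (a point): centre of the mouth of the left (+y) well, level with the heater's top; axes as the heater's. In each well a sprung plate in the back wall, 2 to 16 mm above the well's floor, presses the block with 30 N on the front wall: friction holds it against a straight pull of 33 to 48 N, more than the heater's weight, until its foot is 16 mm up; above that it is free
- bay_right (a point): centre of the mouth of the right (-y) well, likewise. A block has 2 mm of play at each end along y: it can be rocked about the heater's x axis, about 0.12 rad each way when fully down and more as it rises, pivoting on the lower corner it leans over. While it swings, an upward pull of 8 to 18 N makes it creep up 2 mm or so a swing; over about 22 N the heater begins to tip
- block_foot (a point): centre of the underside of the empty block: aluminium, 54 (x) by 66 (y) by 45 mm high, six empty bores in its top; at the start fully down in one of the two wells, its top 13 mm above the heater's top. Axes as the heater's at the start. With its T-handle about 0.4 kg
- lifter_bar (a point): centre of the black bar of the T-handle screwed into the empty block, 88 mm straight above block_foot (same axes), 133 mm above the bench at the start. Bar 14 mm thick (x), 50 mm long (y), 16 mm high; below it 35 mm of 8 mm steel rod down to the block's top. To be gripped across its thickness, along x, from above
- loaded_top (a point): centre of the top face of the loaded block, an equal 54 by 66 by 45 mm block fully down in the other well with no handle but six amber vials, whose black caps stand 16 mm above this face; this face is 13 mm above the heater's top. Axes as the heater's. It stays in its well
- cover_bar (a point): centre of the grey bar grip on the loose cover. Cover: frosted plastic box open below, 67 (x) by 79 (y) by 45 mm, walls 2.5 mm, 0.14 kg, upright on the bench; fits over the block with 4 mm to spare all round, long side along the heater's y, rim resting on the heater's top. Bar 14 mm thick (x), 44 long (y), 16 high, its centre 69 mm above the rim, 24 mm above the cover's flat top
- vial_rack: bystander: white rack of vials, 75 by 135 by 50 mm; origin under its centre
- amber_bottle: bystander: amber bottle, 86 mm in diameter, 190 mm high; origin under its centre
- blue_cap_bottle: bystander: clear jar with a blue cap, 70 mm in diameter, 140 mm high; origin under its centre
- beaker: bystander: clear beaker, 68 mm in diameter, 85 mm high; origin under its centre
- timer: bystander: white bench timer, 62 by 62 by 18 mm; origin under its centre
- spare_vial: bystander: one amber vial with a black cap, 15 mm in diameter, 45 mm high; origin under its centre
- screwdriver: bystander: screwdriver lying on the bench, 160 mm long; origin under its middle
There are look-alikes about, which are no part of the job. What is shaped like the part that bears loaded_top but blue is not meant. What is shaped like the part that bears block_foot but red is not meant.

How it is judged (in metres and radians):
On the way, in this order (a step that is already met when the one before it is completed fails the run):
1. the cover stands fully down over the block of vials and is let go (z of cover_bar in the frame of heater between 0.143 and 0.149 m and horizontal distance between cover_bar and loaded_top below 0.008 m and angle between cover_bar's own z axis and vertical below 0.06 rad and contact force between cover and the fingers below 0.05 N), for 0.3 s.
2. the empty block, still gripped by its well, is rocked to the heater's left (((horizontal distance between block_foot and bay_left below 0.03 m and y of lifter_bar in the frame of bay_left above 0.003 m) or (horizontal distance between block_foot and bay_right below 0.03 m and y of lifter_bar in the frame of bay_right above 0.003 m)) and angle between lifter_bar's own z axis and vertical above 0.03 rad and z of block_foot in the frame of heater below 0.062 m).
3. then rocked to the heater's right, still gripped by its well (((horizontal distance between block_foot and bay_left below 0.03 m and y of lifter_bar in the frame of bay_left below -0.003 m) or (horizontal distance between block_foot and bay_right below 0.03 m and y of lifter_bar in the frame of bay_right below -0.003 m)) and angle between lifter_bar's own z axis and vertical above 0.03 rad and z of block_foot in the frame of heater below 0.062 m).
4. then rocked to the left again, still gripped by its well (all of step 2).
At the end, for the whole second after the job is handed in: The empty block is held by its T-handle, still, within 8 degrees of level, its foot 4 to 40 mm over the heater's top, within 25 mm of its well's middle, touching only the fingers; the cover is fully down (3 mm) over the vials, within 8 mm, let go; the heater stands flat within 30 mm of its start (all of step 1 and z of block_foot in the frame of heater between 0.081 and 0.117 m and ((horizontal distance between block_foot and bay_left below 0.025 m and horizontal distance between loaded_top and bay_left above 0.05 m) or (horizontal distance between block_foot and bay_right below 0.025 m and horizontal distance between loaded_top and bay_right above 0.05 m)) and angle between lifter_bar's own z axis and vertical below 0.14 rad and contact force between empty_block and the fingers above 1 N and contact force between empty_block and heater below 0.05 N and contact force between empty_block and cover below 0.05 N and linear speed of empty_block below 0.03 m/s and z of loaded_top in the frame of heater below 0.094 m and height (world z) of heater below 0.004 m and angle between heater's own z axis and vertical below 0.03 rad and distance of heater from where it was at the start of the episode below 0.03 m); the arm keeps its last pose, push and grip.
It fails at once if the heater is pulled up off the bench by more than 8 mm, tipped by more than 7 degrees, or shoved by more than 40 mm (height (world z) of heater above 0.008 m or angle between heater's own z axis and vertical above 0.12 rad or distance of heater from where it was at the start of the episode above 0.04 m).
It fails at once if another thing on the bench is shifted by more than 20 mm or knocked over (distance of any of vial_rack, amber_bottle, blue_cap_bottle, beaker, timer, spare_vial, screwdriver from where it was at the start of the episode above 0.02 m or angle between any of vial_rack, amber_bottle, blue_cap_bottle, beaker, timer, spare_vial's own z axis and vertical above 0.6 rad).
It also fails if it takes over 72 s, if anything falls off the work surface, if the arm or the gripper's body presses on something with over 40 N, if the wrist force passes 120 N, or if a joint passes its speed limit or range.

## Working session

There is one attempt and no reset: what is moved stays moved. The work goes in short steps, Python scripts to look and compute and a tool call to move; the robot and the scene stay as the last step left them, time stands still between calls to the robot, and variables do not carry over. Pictures are saved under pics/ and viewed, and the job is handed in when it is done.

Besides the shell and the picture viewer there is one more tool, called in YAML: its name, and indented under it one key for each argument. apply_moves: Moves the arm, as the interface text tells. Shift numbers are shares of 0.1 m and turn numbers shares of 1.5 rad, none past 1 either way. Its arguments: {"type":"object","properties":{"slide":{"type":"array"},"turn":{"type":"array"},"jaw":{"type":"array"},"newtons":{"type":"number"}},"required":["slide","turn","jaw"]}

```bash
ls; mkdir -p pics
cat > h.py <<'E'
import numpy as np, cv2
from plant import r
from scipy.spatial.transform import Rotation as R
def cap(n,f=None):
    c=r.capture(n); np.savez('%s.npz'%n,**c)
    if f: cv2.imwrite('pics/'+f,c['pixels'])
    return c
def load(n): 
    d=np.load('%s.npz'%n); return {k:d[k] for k in d}
def pose(c):
    Rm=cv2.Rodrigues(np.array(c['rvec'],float))[0]; t=np.array(c['tvec'],float).ravel(); return Rm,t
def K(c): return np.array([[c['fx'],0,c['cx']],[0,c['fy'],c['cy']],[0,0,1]],float)
def rays(c,uv):
    Rm,t=pose(c); p=cv2.undistortPoints(np.array(uv,float).reshape(-1,1,2),K(c),np.array(c['dist_coeffs'],float)).reshape(-1,2)
    d=np.c_[p,np.ones(len(p))]; return -Rm.T@t, d@Rm
def onplane(c,uv,z):
    o,d=rays(c,uv); return o+d*((z-o[2])/d[:,2])[:,None]
def cloud(c):
    h,w=c['depth'].shape; u,v=np.meshgrid(np.arange(w),np.arange(h))
    o,d=rays(c,np.c_[u.ravel(),v.ravel()]); return (o+d*c['depth'].ravel()[:,None]).reshape(h,w,3)
def proj(c,P):
    return cv2.projectPoints(np.array(P,float).reshape(-1,1,3),np.array(c['rvec'],float),np.array(c['tvec'],float),K(c),np.array(c['dist_coeffs'],float))[0].reshape(-1,2)
E
python3 - <<'E'
from h import *
print(r.get_state())
for n in('top','side'):
    c=cap(n,n+'0.png'); Rm,t=pose(c); print(n,-Rm.T@t,Rm[2],c['fx'])
E
```

```text
pics
{'time_s': 0.0, 'joints': array([ 8.27417841e+01,  2.05923172e+01,  6.31578216e-01, -1.96985424e-02,
       -7.01361919e+01, -1.65069065e+01]), 'qd': array([-0.05315669, -0.02982872,  0.01507893,  0.04819478,  0.03585557,
        0.03881151]), 'joint_torque': array([ 4.60474203e-04, -5.82712519e+01,  2.93043101e+01,  6.99726105e+00,
        6.83893843e-03, -1.48835288e-04]), 'tcp_pos': array([0.27185168, 0.61730458, 0.23959737]), 'eef_rot': array([ 1.79901802e+02, -9.78925413e-03, -2.37718229e+01]), 'contact_force': array([0.06639694, 0.1030834 , 0.00256956]), 'moment': array([-0.00374556,  0.05130422,  0.02851439]), 'gripper_width': 0.0878426749949967}
top [0.43840596 0.01626159 1.18817913] [ 0.11151101  0.00327439 -0.9937578 ] 536.0770167728933
side [ 0.20336809 -0.68397069  0.66564123] [ 0.35749037  0.73332537 -0.57830315] 465.6916340102228
```

View pics/top0.png

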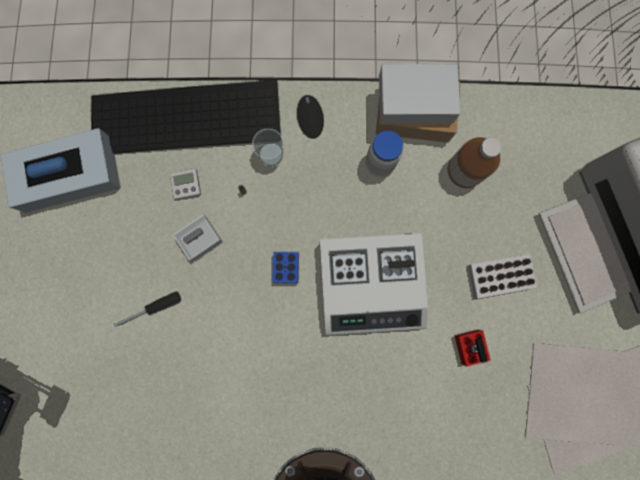

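View pics/side0.png

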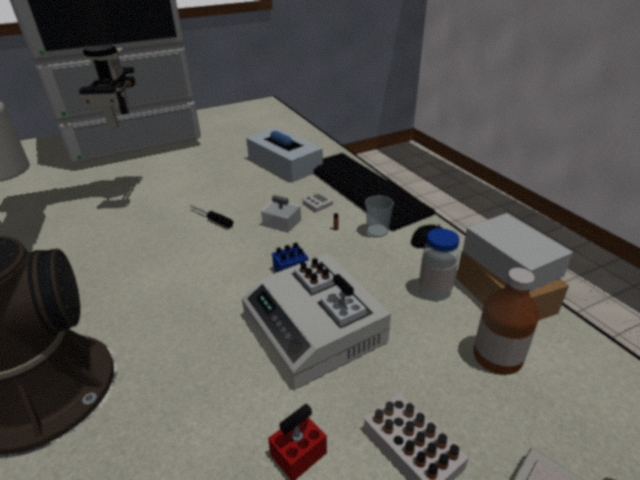

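The top view shows the heater at about (373,284), with the vial block in the left well (350,267) and the T-handled block in the right well (398,264). The frosted cover with its grey bar is at (198,239). The blue block (286,268) and the red T-handled block (473,348) are look-alikes on the bench, and the tissue box (60,170) is clutter. Next I'll enlarge and measure.

Run:
```python
from h import *
c=load('top');s=load('side')
a=cv2.resize(c['pixels'][205:275,160:240],(400,350),interpolation=cv2.INTER_CUBIC)
b=cv2.resize(c['pixels'][225:340,310:435],(400,368),interpolation=cv2.INTER_CUBIC)[:350]
d=cv2.resize(s['pixels'][185:235,250:310],(400,333),interpolation=cv2.INTER_CUBIC)
e=cv2.resize(s['pixels'][250:330,280:380],(400,320),interpolation=cv2.INTER_CUBIC)
im=np.zeros((600,800,3),np.uint8)
A=cv2.resize(a,(400,300));B=cv2.resize(b,(400,300));D=cv2.resize(d,(400,300));E_=cv2.resize(e,(400,300))
im[:300,:400]=A;im[:300,400:]=B;im[300:,:400]=D;im[300:,400:]=E_
cv2.imwrite('pics/crop1.png',im)
P=cloud(c)
for uv in[(350,267),(373,300),(373,240),(194,237),(208,232),(185,245),(398,264),(286,250),(250,300)]:
    print(uv,P[uv[1],uv[0]].round(4))
P=cloud(s)
for uv in[(344,285),(281,201),(270,215),(315,330)]:
    print('s',uv,P[uv[1],uv[0]].round(4))
```

```text
(350, 267) [ 0.5086 -0.0487  0.0921]
(373, 300) [ 0.4417 -0.097   0.0808]
(373, 240) [ 0.5666 -0.0977  0.0755]
(194, 237) [0.569  0.2773 0.0788]
(208, 232) [0.584  0.255  0.0457]
(185, 245) [0.5553 0.3041 0.046 ]
(398, 264) [ 0.5122 -0.1402  0.1403]
(286, 250) [ 0.5511  0.0885 -0.0011]
(250, 300) [0.4392 0.166  0.0033]
s (344, 285) [ 0.5097 -0.1571  0.141 ]
s (281, 201) [0.573  0.2741 0.0683]
s (270, 215) [0.5399 0.2734 0.037 ]
s (315, 330) [ 0.4453 -0.1704  0.0757]
```

View pics/crop1.png

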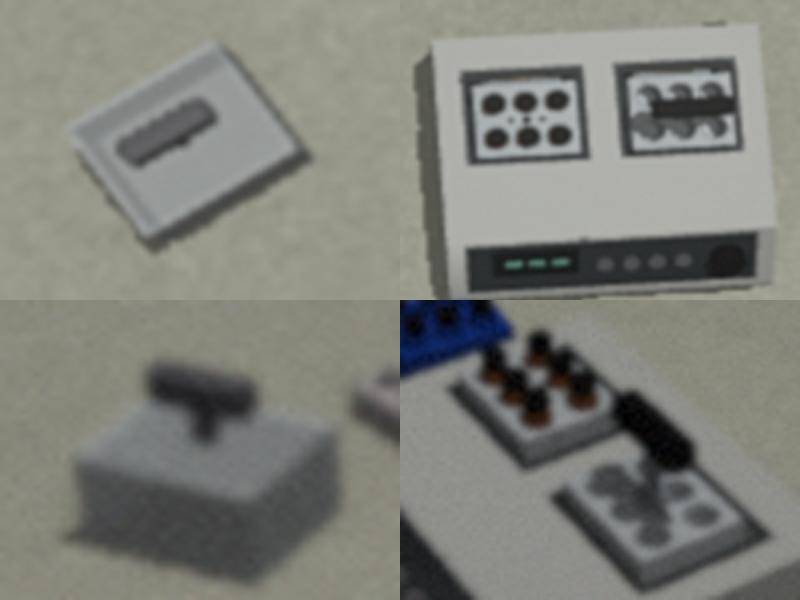

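The crops confirm the targets: the six black-capped vials sit in the left well, the black T-bar is over the grey block in the right well, and the frosted box has a grey bar grip. Now the precise points.

Run:
```python
from h import *
c=load('top'); s=load('side'); g=cv2.cvtColor(c['pixels'],cv2.COLOR_BGR2GRAY)
P=cloud(c)
def rect(mask,z,off=(0,0),name='',cam=c):
    cs,_=cv2.findContours(mask,cv2.RETR_EXTERNAL,cv2.CHAIN_APPROX_NONE)
    k=max(cs,key=cv2.contourArea).reshape(-1,2)
    p=onplane(cam,k+np.array(off),z)
    (x,y),(w,h),a=cv2.minAreaRect((p[:,:2]*1000).astype(np.float32))
    print(name,'ctr %.1f %.1f size %.1f %.1f ang %.1f'%(x,y,w,h,a),len(k)); return k
# heater top by brightness
z=P[...,2]
def roi(m,u0,u1,v0,v1):
    o=np.zeros_like(m,np.uint8); o[v0:v1,u0:u1]=m[v0:v1,u0:u1]*255; return o
m=roi((g>150),312,440,225,330); rect(m,.077,name='heater top bright')
print(g[267,325:430]); 
# well mouth: fill holes dark
hl=roi((g>150),320,428,235,310)
cs,hier=cv2.findContours(hl,cv2.RETR_CCOMP,cv2.CHAIN_APPROX_NONE)
for i,k in enumerate(cs):
    if len(k)<40: continue
    p=onplane(c,k.reshape(-1,2),.077 if hier[0][i][3]>=0 else .09)
    (x,y),(w,h),a=cv2.minAreaRect((p[:,:2]*1000).astype(np.float32))
    print('hole' if hier[0][i][3]>=0 else 'outer',k.reshape(-1,2).mean(0),'%.1f %.1f | %.1f %.1f | %.1f'%(x,y,w,h,a))
# handle bar dark, z~.141
m=roi((z>.115),380,425,245,285); k=rect(m,.141,name='Tbar z-mask'); print(np.median(z[m>0]))
m=roi((z>.055),170,225,215,262); k=rect(m,.077,name='cover bar z-mask'); print(np.median(z[m>0]))
m=roi((z>.03),165,230,210,265); rect(m,.045,name='cover z-mask')
m=roi((g<135)&(z>.02),170,225,215,262); rect(m,.077,name='coverbar dark')
m=roi((g<60),383,418,255,276); rect(m,.141,name='tbar dark')
```

```text
heater top bright ctr 489.8 -104.5 size 216.6 267.1 ang 0.6 707
[174 174 176 173 146 100  67  77 134 168 169 151 142 138 142 156 170 175
 170 158 167 176 172 143 117 135 167 176 162 145 157 173 177 177 176 176
 176 177 177 172 137  87  81 130 168 176 177 175 175 176 176 179 169 113
  70  58  83 123 113  97  92  93  91  76  52  44  46  49  50  51  49  47
  49  49  48  50  55  64  65  63  62  64  61  59  70  95 128 148 144 114
  89 127 171 178 175 174 175 175 175 166 151 146 147 149 149]
outer [400.2804878  275.09756098] 493.3 -148.4 | 16.9 64.9 | 11.6
outer [349.01851852 267.88888889] 507.3 -46.9 | 53.0 64.8 | 3.9
hole [349.27884615 271.26923077] 496.6 -47.1 | 52.7 54.4 | 45.3
outer [394.92079208 256.00990099] 527.5 -145.6 | 26.5 64.6 | 5.3
outer [376.11886305 269.31782946] 499.3 -98.3 | 152.2 221.8 | 0.6
hole [348.65986395 266.68027211] 510.4 -46.5 | 78.0 85.9 | 4.1
hole [396.54109589 263.60273973] 517.4 -146.6 | 77.8 85.9 | 3.9
Tbar z-mask ctr 513.7 -145.9 size 14.2 51.4 ang 4.8 58
0.1409698750733963
cover bar z-mask ctr 571.6 280.1 size 16.1 45.4 ang 34.6 45
0.07654753867601138
cover z-mask ctr 572.0 280.7 size 71.9 81.0 ang 35.1 115
coverbar dark ctr 571.3 279.8 size 20.2 46.5 ang 36.5 47
tbar dark ctr 513.2 -147.0 size 13.8 49.4 ang 0.5 58
```

Run:
```python
from h import *
c=load('top'); s=load('side'); 
def roi(m,u0,u1,v0,v1):
    o=np.zeros(m.shape,np.uint8); o[v0:v1,u0:u1]=m[v0:v1,u0:u1]*255; return o
def big(m):
    n,l,st,ce=cv2.connectedComponentsWithStats(m); i=1+np.argmax(st[1:,4]); return st[i],ce[i]
gs=cv2.cvtColor(s['pixels'],cv2.COLOR_BGR2GRAY); zs=cloud(s)[...,2]
st,ce=big(roi((gs<45),330,356,272,298)); print('Tbar side',st,ce,onplane(s,[ce],.134).round(4))
st,ce=big(roi((zs>.058),265,295,190,210)); print('cover bar side z',st,ce,onplane(s,[ce],.069).round(4))
st,ce=big(roi((gs<100),268,295,192,209)); print('cover bar side dark',st,ce,onplane(s,[ce],.069).round(4))
# loaded block in the side view: cap centroids at z=.106
k=roi((gs<50),298,336,256,286); n,l,t,cc=cv2.connectedComponentsWithStats(k)
for i in range(1,n): print('cap',t[i],cc[i].round(1),onplane(s,[cc[i]],.101).round(4))
# fine edges of cover top face in top view: plane .045
g=cv2.cvtColor(c['pixels'],cv2.COLOR_BGR2GRAY)
cv2.imwrite('pics/c2.png',cv2.resize(g[210:268,168:228],None,fx=10,fy=10,interpolation=cv2.INTER_CUBIC))
cv2.imwrite('pics/s2.png',cv2.resize(gs[190:235,255:307],None,fx=12,fy=12,interpolation=cv2.INTER_CUBIC))
```

```text
Tbar side [333 275  20  21 213] [342.7370892  285.18309859] [[ 0.5116 -0.1495  0.134 ]]
cover bar side z [272 195  16  11 117] [279.38461538 199.95726496] [[0.5711 0.2797 0.069 ]]
cover bar side dark [272 196  17  13 147] [280.         201.06122449] [[0.5702 0.2739 0.069 ]]
cap [298 256  19  27 198] [306.4 268.8] [[ 0.493  -0.0407  0.101 ]]
cap [312 259  17  19 141] [320.2 268.3] [[ 0.5171 -0.0523  0.101 ]]
cap [333 275   3  10  23] [334.3 279.6] [[ 0.5248 -0.0948  0.101 ]]
cap [298 278   7   8  14] [300.9 281.6] [[ 0.4672 -0.0701  0.101 ]]
```

View pics/c2.png

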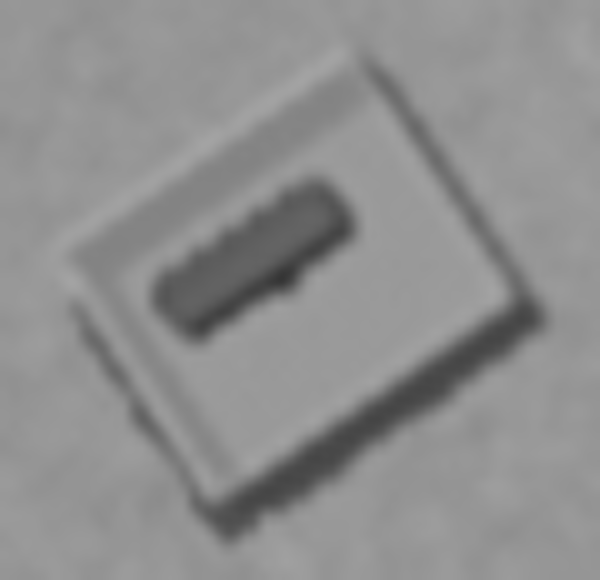

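View pics/s2.png

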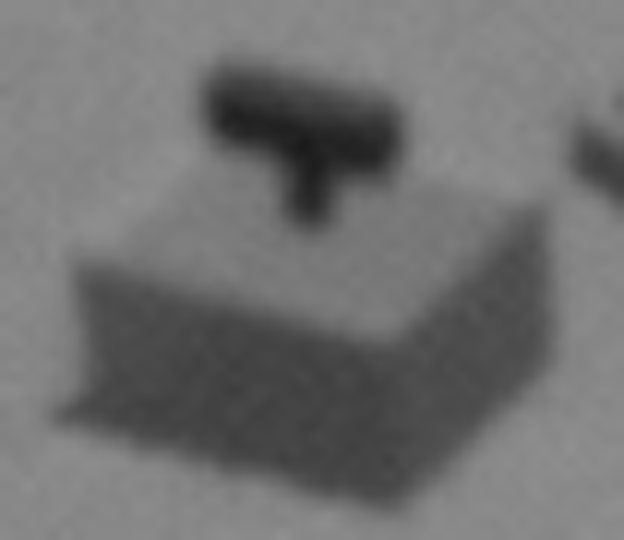

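Bar heights and sizes match the description, and both views agree to within 2–3 mm. Loaded block centre is (0.5073,-0.0469), heater yaw about +4°, T-bar (0.5135,-0.147), and cover bar (0.571,0.280) at yaw about 35°. Next the tool turns to yaw -55° and travels to the cover.

apply_moves:
  slide:
    - [0,0,0]
    - [0,0,0]
    - [0,0,0]
    - [0,0,0]
    - [0.3,-0.034,0]
    - [0.3,-0.034,0]
    - [0.3,-0.034,0]
    - [0.3,-0.034,0]
  turn:
    - [0,0,0.0908]
    - [0,0,0.0908]
    - [0,0,0.0908]
    - [0,0,0.0908]
    - [0,0,0]
    - [0,0,0]
    - [0,0,0]
    - [0,0,0]
  jaw: [0,0,0,0,0,0,0,0]
  newtons: 20

```text
time_s: 0.9
tcp_pos: [0.3525, 0.5262, 0.2401]
eef_rot: [180.0, -0.0, -55.0]
contact_force: [0.4, 0.9, 0.6]
gripper_width: 0.0877
```

apply_moves:
  slide:
    - [0.3,-0.034,0]
    - [0.3,-0.034,0]
    - [0.3,-0.034,0]
    - [0.3,-0.034,0]
    - [0.3,-0.034,0]
    - [0.3,-0.034,0.0]
    - [0.3,-0.034,0]
    - [0.3,-0.034,0]
  turn:
    - [0,0,0]
    - [0,0,0]
    - [0,0,0]
    - [0,0,0]
    - [0,0,0]
    - [0,0,0]
    - [0,0,0]
    - [0,0,0]
  jaw: [0,0,0,0,0,0,0,0]

```text
time_s: 1.7
tcp_pos: [0.5125, 0.3452, 0.2402]
eef_rot: [180.0, -0.0, -55.0]
contact_force: [0.5, 0.7, -0.2]
gripper_width: 0.0878
```

apply_moves:
  slide:
    - [0.3,-0.034,0]
    - [0.3,-0.034,0]
    - [0.28,-0.034,0]
    - [0,0,0.2]
    - [0,0,0.2]
    - [0,0,0.2]
    - [0,0,0]
    - [0,0,0]
  turn:
    - [0,0,0]
    - [0,0,0]
    - [0,0,0]
    - [0,0,0]
    - [0,0,0]
    - [0,0,0]
    - [0,0,0]
    - [0,0,0]
  jaw: [0,0,0,0,0,0,0,0]

```text
time_s: 2.5
tcp_pos: [0.5709, 0.28, 0.1806]
eef_rot: [179.9, -0.0, -55.0]
contact_force: [0.4, 0.7, 0.8]
gripper_width: 0.0876
```

apply_moves:
  slide:
    - [0,0,0.2]
    - [0,0,0.2]
    - [0,0,0.2]
    - [0,0,0.2]
    - [0,0,0.2]
    - [0,0,0.16]
    - [0,0,0]
    - [0,0,0]
  turn:
    - [0,0,0]
    - [0,0,0]
    - [0,0,0]
    - [0,0,0]
    - [0,0,0]
    - [0,0,0]
    - [0,0,0]
    - [0,0,0]
  jaw: [0,0,0,0,0,0,0,0]

```text
time_s: 3.3
tcp_pos: [0.5716, 0.2807, 0.0658]
eef_rot: [-179.9, -0.0, -55.0]
contact_force: [-0.0, -0.3, 0.4]
gripper_width: 0.0877
```

Run:
```python
from h import *
c=cap('side'); print(r.get_state()['tcp_pos'])
a=cv2.resize(c['pixels'][130:250,210:370],(800,600),interpolation=cv2.INTER_CUBIC); cv2.imwrite('pics/s3.png',a)
```

```text
[0.57177909 0.28085008 0.06619903]
```

View pics/s3.png

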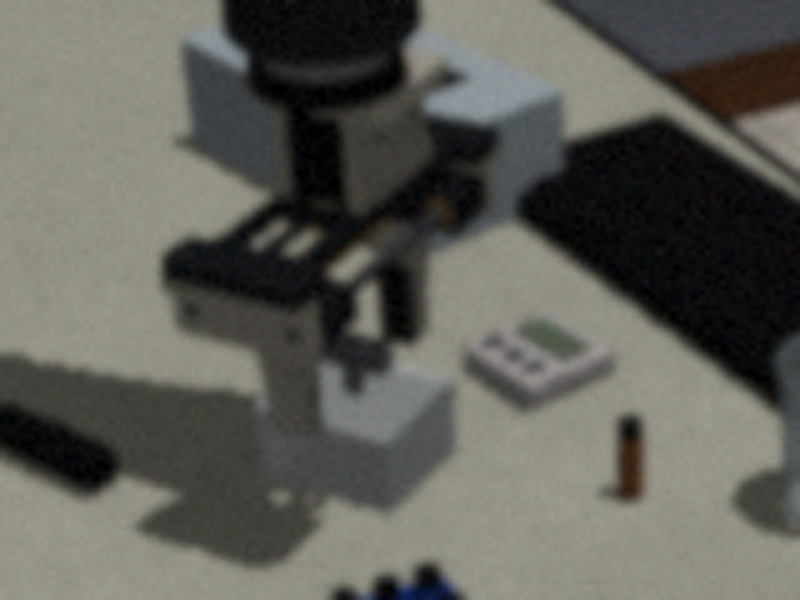

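The fingers straddle the grey bar (around (355,365) in the crop), clear of the timer and the vial. Closing the jaws.

apply_moves:
  slide:
    - [0,0,0]
    - [0,0,0]
    - [0,0,0]
    - [0,0,0]
    - [0,0,0]
    - [0,0,0]
    - [0,0,0]
    - [0,0,0]
  turn:
    - [0,0,0]
    - [0,0,0]
    - [0,0,0]
    - [0,0,0]
    - [0,0,0]
    - [0,0,0]
    - [0,0,0]
    - [0,0,0]
  jaw: [1,1,1,1,1,1,1,1]
  newtons: 20

```text
time_s: 4.15
tcp_pos: [0.5709, 0.2801, 0.0645]
eef_rot: [180.0, 0.0, -55.0]
contact_force: [0.8, -1.1, 0.1]
gripper_width: 0.0292
```

apply_moves:
  slide:
    - [0,0,0]
    - [0,0,0]
    - [0,0,-0.1]
    - [0,0,-0.2]
    - [0,0,-0.3]
    - [0,0,-0.3]
    - [0,0,-0.3]
    - [0,0,-0.2]
  turn:
    - [0,0,0]
    - [0,0,0]
    - [0,0,0]
    - [0,0,0]
    - [0,0,0]
    - [0,0,0]
    - [0,0,0]
    - [0,0,0]
  jaw: [1,1,1,1,1,1,1,1]

```text
time_s: 4.95
tcp_pos: [0.5713, 0.2803, 0.2077]
eef_rot: [-179.9, 0.0, -55.0]
contact_force: [0.8, 0.7, -1.8]
gripper_width: 0.014
```

Run:
```python
from h import *
s=r.get_state(); print(s['tcp_pos'],s['eef_rot'],s['contact_force'],s['gripper_width'])
c=cap('side'); 
a=cv2.resize(c['pixels'][100:220,210:370],(800,600),interpolation=cv2.INTER_CUBIC); cv2.imwrite('pics/s4.png',a)
c=cap('top'); a=cv2.resize(c['pixels'][190:280,130:250],(800,600),interpolation=cv2.INTER_CUBIC); cv2.imwrite('pics/t4.png',a)
```

```text
[0.57125444 0.28027606 0.20770865] [-1.79857884e+02  1.94043359e-04 -5.49697071e+01] [ 0.75225478  0.70505485 -1.80353633] 0.013964725632461412
```

View pics/s4.png

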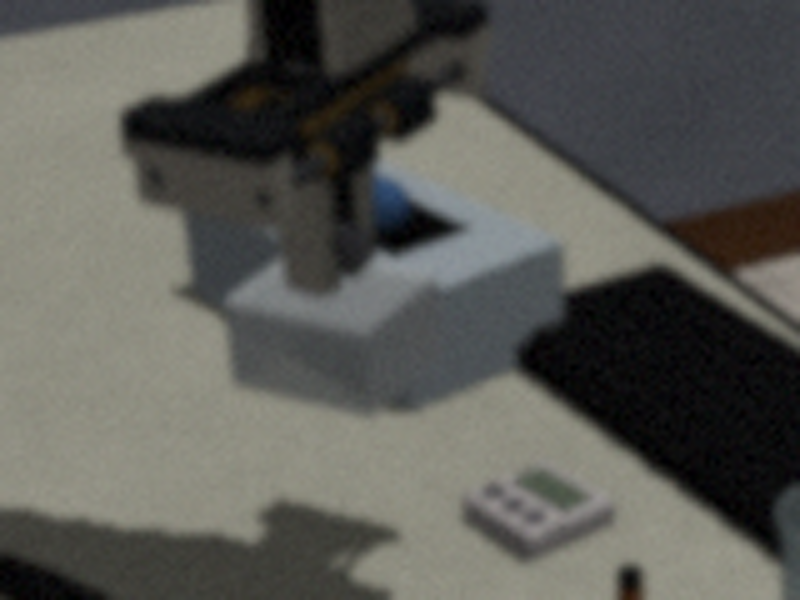

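View pics/t4.png

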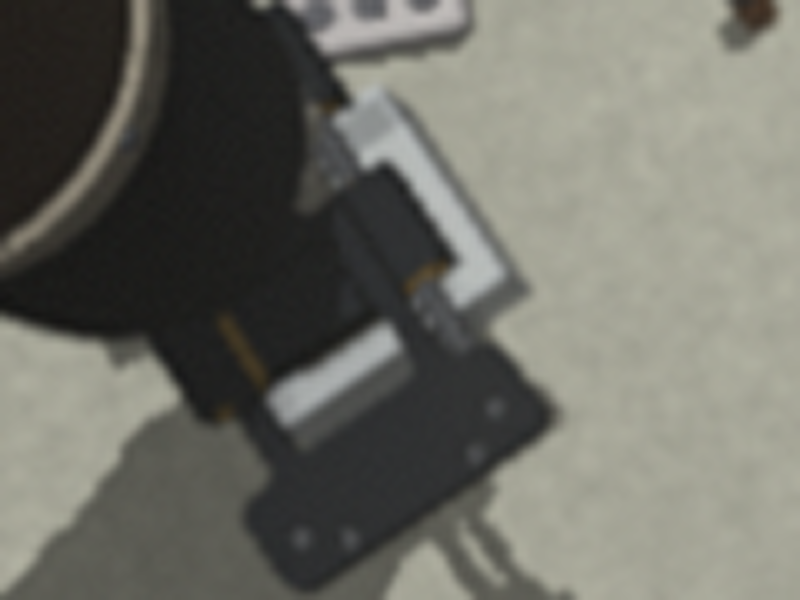

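The cover hangs level, gripped at 14.0 mm (the bar's thickness). I'll carry it over the vial block, turning to yaw -86°.

apply_moves:
  slide:
    - [0,0,0]
    - [0,0,0]
    - [0,0,0]
    - [0,0,0]
    - [0,0,0]
    - [0.2,0.054,0]
    - [0.268,0.072,0]
    - [0.268,0.072,0]
  turn:
    - [0,0,0.0722]
    - [0,0,0.0722]
    - [0,0,0.0722]
    - [0,0,0.0722]
    - [0,0,0.0722]
    - [0,0,0]
    - [0,0,0]
    - [0,0,0]
  jaw: [1,1,1,1,1,1,1,1]

```text
time_s: 5.85
tcp_pos: [0.5552, 0.2038, 0.2038]
eef_rot: [179.9, -0.0, -85.9]
contact_force: [-0.5, -0.8, -1.5]
gripper_width: 0.0137
```

apply_moves:
  slide:
    - [0.268,0.072,0]
    - [0.268,0.072,0]
    - [0.268,0.072,0]
    - [0.268,0.072,0]
    - [0.268,0.072,0]
    - [0.268,0.072,0]
    - [0.268,0.072,0]
    - [0.2,0.054,0]
  turn:
    - [0,0,0]
    - [0,0,0]
    - [0,0,0]
    - [0,0,0]
    - [0,0,0]
    - [0,0,0]
    - [0,0,0]
    - [0,0,0]
  jaw: [1,1,1,1,1,1,1,1]

```text
time_s: 6.65
tcp_pos: [0.5135, -0.0077, 0.2043]
eef_rot: [179.9, -0.0, -86.0]
contact_force: [1.4, 0.6, -0.5]
gripper_width: 0.0134
```

apply_moves:
  slide:
    - [0.2,0.054,0]
    - [0.2,0.054,0]
    - [0,0,0]
    - [0,0,0]
    - [0,0,0]
  turn:
    - [0,0,0]
    - [0,0,0]
    - [0,0,0]
    - [0,0,0]
    - [0,0,0]
  jaw: [1,1,1,1,1]

```text
time_s: 7.15
tcp_pos: [0.5068, -0.0462, 0.2045]
eef_rot: [180.0, 0.0, -86.0]
contact_force: [0.2, 0.1, -1.0]
gripper_width: 0.0141
```

Run:
```python
from h import *
s=r.get_state(); print(s['tcp_pos'],s['eef_rot'],s['contact_force'],s['gripper_width'])
c=cap('side'); 
a=cv2.resize(c['pixels'][200:350,240:440],(800,600),interpolation=cv2.INTER_CUBIC); cv2.imwrite('pics/s5.png',a)
c=cap('top'); a=cv2.resize(c['pixels'][190:340,270:470],(800,600),interpolation=cv2.INTER_CUBIC); cv2.imwrite('pics/t5.png',a)
```

```text
[ 0.50684316 -0.04623694  0.20448042] [ 1.79991800e+02  5.61358253e-03 -8.59806440e+01] [ 0.20326922  0.09191222 -0.97517777] 0.014117198891268485
```

View pics/s5.png

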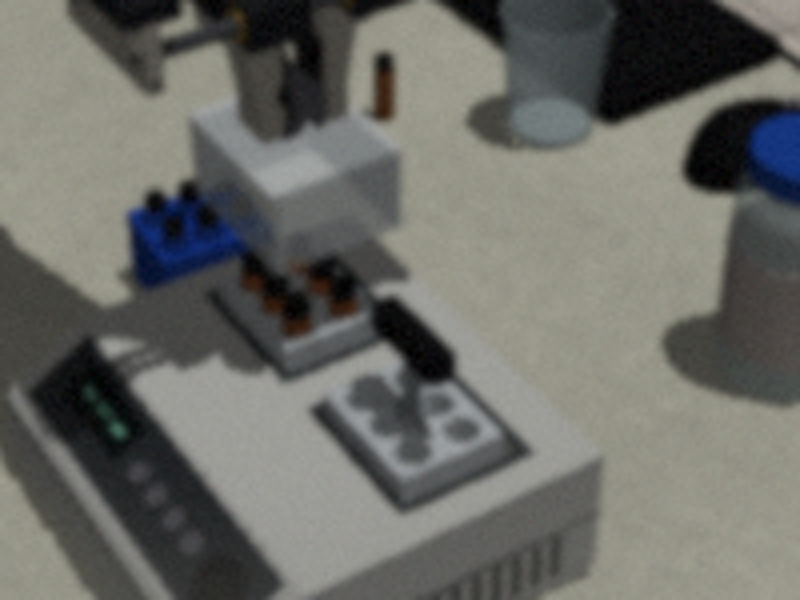

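View pics/t5.png

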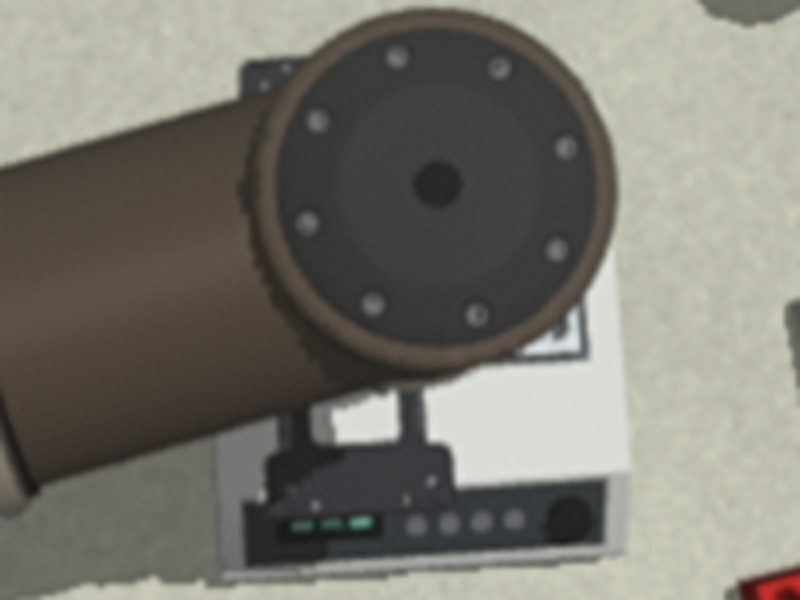

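```bash
cat > ov.py <<'E'
from h import *
def box(cx,cy,z0,z1,a,b,yaw):
    y=np.radians(yaw); R2=np.array([[np.cos(y),-np.sin(y)],[np.sin(y),np.cos(y)]])
    q=np.array([[-a,-b],[a,-b],[a,b],[-a,b]])/2@R2.T+[cx,cy]
    return np.r_[np.c_[q,[z0]*4],np.c_[q,[z1]*4]]
def draw(im,c,B,u0,v0,k,col):
    p=((proj(c,B)-[u0,v0]+.5)*k-.5)
    for i in range(4):
        for e,f in((i,(i+1)%4),(4+i,4+(i+1)%4),(i,4+i)):
            cv2.line(im,tuple(map(int,p[e].round())),tuple(map(int,p[f].round())),col,1)
E
python3 - <<'E'
from ov import *
c=load('side'); u0,v0=270,215
k=8; im=cv2.resize(c['pixels'][v0:v0+75,u0:u0+100],None,fx=k,fy=k,interpolation=cv2.INTER_CUBIC)
draw(im,c,box(.5070,-.0464,.1405,.1855,.067,.079,4),u0,v0,k,(0,255,0))
draw(im,c,box(.5073,-.0469,.077,.090,.054,.066,4),u0,v0,k,(0,0,255))
draw(im,c,box(.5135,-.147,.077,.090,.054,.066,4),u0,v0,k,(255,0,255))
cv2.imwrite('pics/ov5.png',im)
E
```

```text
(no output)
```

View pics/ov5.png

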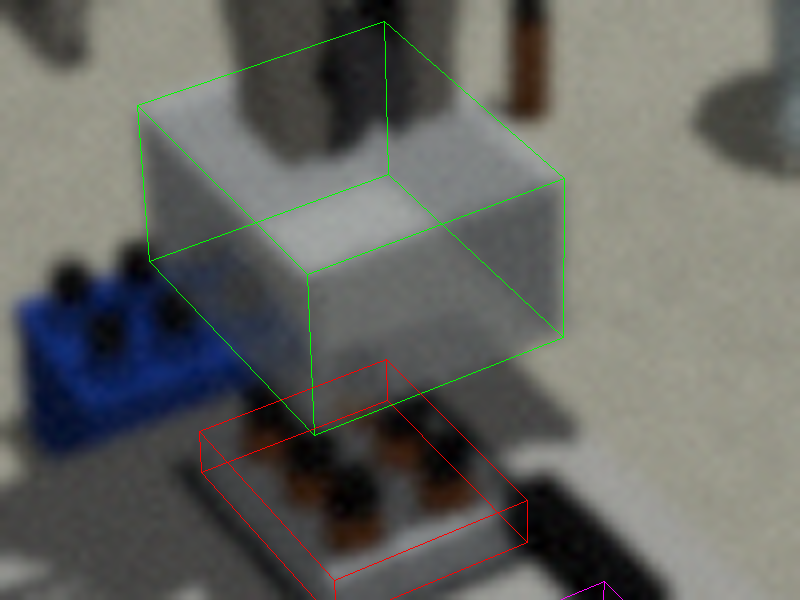

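Run:
```python
from ov import *
c=load('side'); u0,v0=285,255
k=8; im=cv2.resize(c['pixels'][v0:v0+75,u0:u0+100],None,fx=k,fy=k,interpolation=cv2.INTER_CUBIC)
cv2.imwrite('pics/ov6a.png',im)
draw(im,c,box(.5073,-.0469,.077,.090,.054,.066,4),u0,v0,k,(0,0,255))
draw(im,c,box(.5135,-.147,.077,.090,.054,.066,4),u0,v0,k,(255,0,255))
draw(im,c,box(.5135,-.147,.125,.141,.014,.050,4),u0,v0,k,(255,255,0))
cv2.imwrite('pics/ov6.png',im)
```

```text
(no output)
```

View pics/ov6.png

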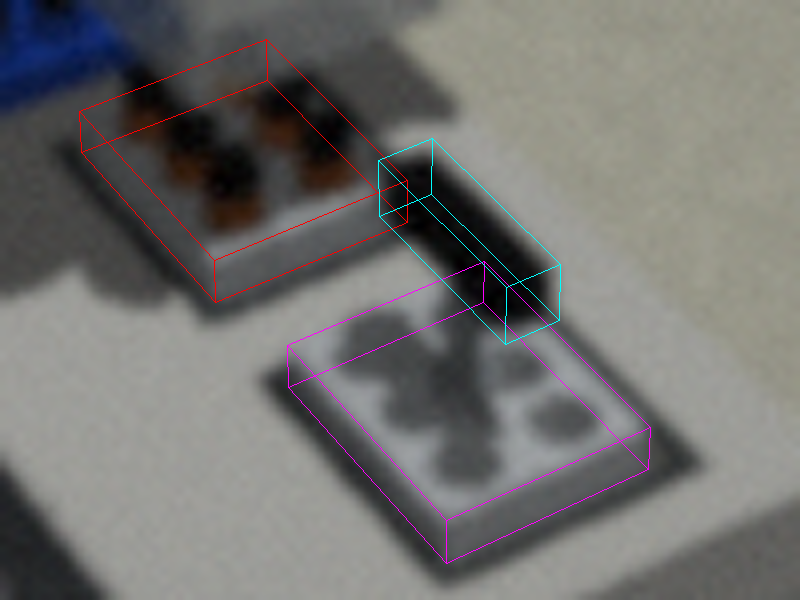

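View pics/ov6a.png

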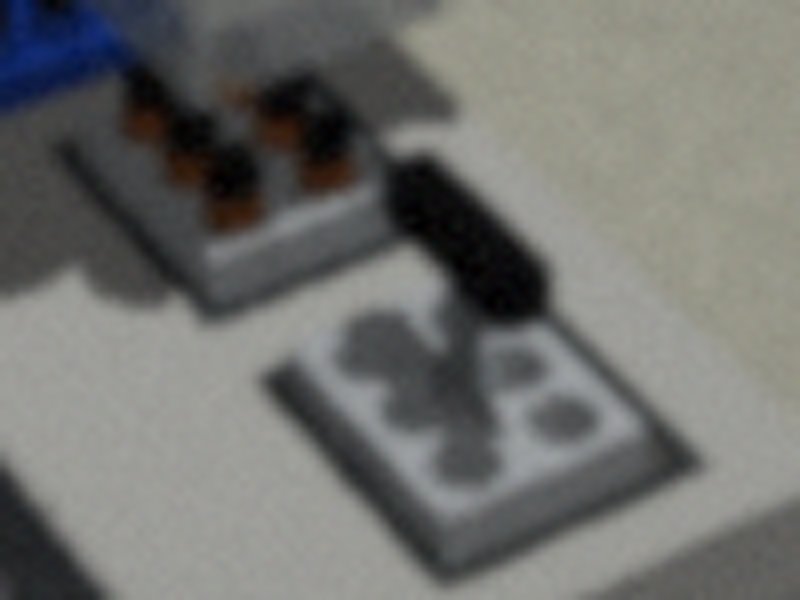

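The cover outline fits its predicted place. The side view puts the loaded block 1–3 mm further +y than the top view does, which is within the 4 mm clearance. I'll lower until the rim is just over the block's face and look.

apply_moves:
  slide:
    - [0,0,0.12]
    - [0,0,0.12]
    - [0,0,0.12]
    - [0,0,0.1]
    - [0,0,0]
    - [0,0,0]
  turn:
    - [0,0,0]
    - [0,0,0]
    - [0,0,0]
    - [0,0,0]
    - [0,0,0]
    - [0,0,0]
  jaw: [1,1,1,1,1,1]

```text
time_s: 7.85
tcp_pos: [0.507, -0.0464, 0.1582]
eef_rot: [180.0, -0.0, -86.0]
contact_force: [0.2, 0.5, -1.2]
gripper_width: 0.0137
```

Run:
```python
from ov import *
s=r.get_state(); print(s['tcp_pos'],s['eef_rot'],s['contact_force'])
c=cap('side'); u0,v0=280,225
k=8; im=cv2.resize(c['pixels'][v0:v0+75,u0:u0+100],None,fx=k,fy=k,interpolation=cv2.INTER_CUBIC)
cv2.imwrite('pics/s7.png',im)
```

```text
[ 0.50702416 -0.04641217  0.15821932] [ 1.79950659e+02 -2.29884821e-02 -8.59980760e+01] [ 0.17629338  0.52950989 -1.20055353]
```

View pics/s7.png

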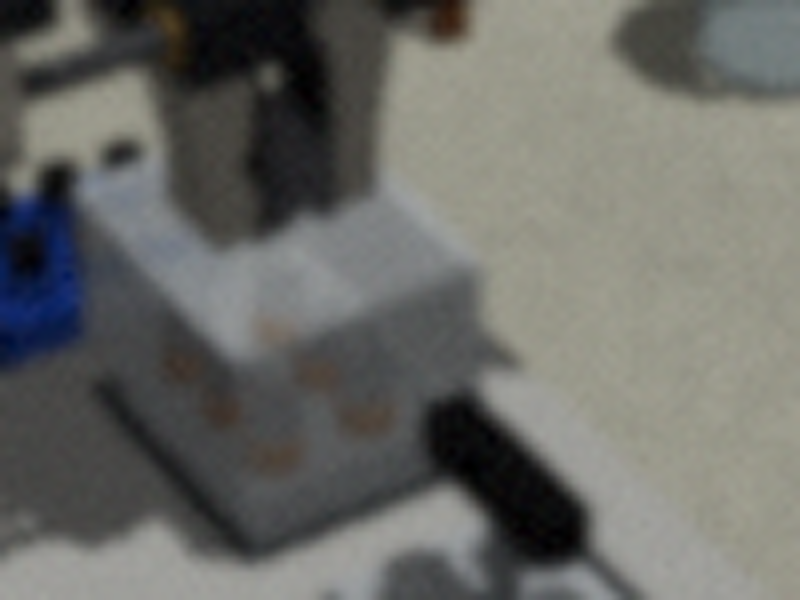

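apply_moves:
  slide:
    - [-0.007,0,0.03]
    - [0,0,0.03]
    - [0,0,0.03]
    - [0,0,0.03]
    - [0,0,0]
  turn:
    - [0,0,0]
    - [0,0,0]
    - [0,0,0]
    - [0,0,0]
    - [0,0,0]
  jaw: [1,1,1,1,1]

```text
time_s: 8.4
tcp_pos: [0.5067, -0.0457, 0.1461]
eef_rot: [180.0, -0.0, -86.0]
contact_force: [0.7, -0.1, -1.2]
gripper_width: 0.0145
```

apply_moves:
  slide:
    - [0,0,0.02]
    - [0,0,0.02]
    - [0,0,0.01]
    - [0,0,0]
  turn:
    - [0,0,0]
    - [0,0,0]
    - [0,0,0]
    - [0,0,0]
  jaw: [1,1,1,1]

```text
time_s: 8.8
tcp_pos: [0.5069, -0.0457, 0.1414]
eef_rot: [180.0, -0.0, -86.0]
contact_force: [0.7, -1.3, -0.7]
gripper_width: 0.014
```

apply_moves:
  slide:
    - [0,0,0.01]
    - [0,0,0.005]
    - [0,0,0]
    - [0,0,0]
  turn:
    - [0,0,0]
    - [0,0,0]
    - [0,0,0]
    - [0,0,0]
  jaw: [1,1,1,1]

```text
time_s: 9.2
tcp_pos: [0.5076, -0.0456, 0.1406]
eef_rot: [-179.9, -0.0, -86.0]
contact_force: [0.9, 0.3, 4.8]
gripper_width: 0.0139
```

The upward force shows the rim has seated at the expected height. Releasing and rising.

apply_moves:
  slide:
    - [0,0,0]
    - [0,0,0]
    - [0,0,0]
    - [0,0,0]
    - [0,0,0]
    - [0,0,0]
    - [0,0,-0.05]
    - [0,0,-0.1]
  turn:
    - [0,0,0]
    - [0,0,0]
    - [0,0,0]
    - [0,0,0]
    - [0,0,0]
    - [0,0,0]
    - [0,0,0]
    - [0,0,0]
  jaw: [0,0,0,0,0,0,0,0]

```text
time_s: 10.0
tcp_pos: [0.5066, -0.0457, 0.155]
eef_rot: [179.9, -0.0, -86.0]
contact_force: [0.4, 0.6, 0.1]
gripper_width: 0.0723
```

apply_moves:
  slide:
    - [0,0,-0.2]
    - [0,0,-0.2]
    - [0,0,-0.2]
    - [0,0,0]
    - [0,0,0]
  turn:
    - [0,0,0]
    - [0,0,0]
    - [0,0,0]
    - [0,0,0]
    - [0,0,0]
  jaw: [0,0,0,0,0]

```text
time_s: 10.5
tcp_pos: [0.5073, -0.0455, 0.216]
eef_rot: [-179.9, 0.0, -86.0]
contact_force: [-0.1, 0.3, -0.2]
gripper_width: 0.0877
```

Run:
```python
from ov import *
s=r.get_state(); print(s['tcp_pos'],s['eef_rot'],s['contact_force'],s['gripper_width'])
c=cap('side'); u0,v0=275,225
k=6; im=cv2.resize(c['pixels'][v0:v0+100,u0:u0+130],None,fx=k,fy=k,interpolation=cv2.INTER_CUBIC)
draw(im,c,box(.507,-.046,.077,.122,.067,.079,4),u0,v0,k,(0,255,0))
cv2.imwrite('pics/s8.png',im)
```

```text
[ 0.50725295 -0.04550341  0.2160448 ] [-1.79897088e+02  3.08304634e-02 -8.60097528e+01] [-0.06418564  0.2537983  -0.21214903] 0.08770538012644834
```

View pics/s8.png

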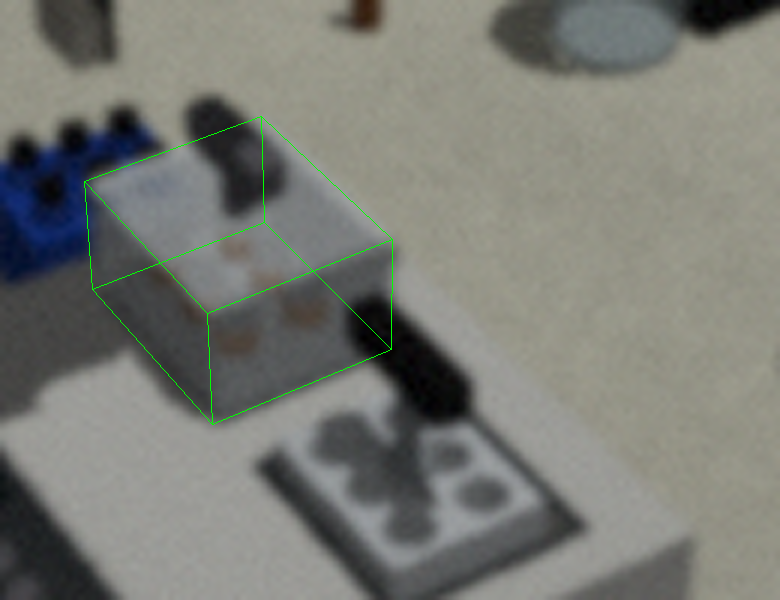

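The cover is seated exactly on the drawn outline, with its bar free. Next the T-bar.

apply_moves:
  slide:
    - [0.25,0.003,0]
    - [0.26,0.003,0]
    - [0.26,0.003,0]
    - [0.25,0.002,0]
    - [0,0,0.2]
    - [0,0,0.2]
    - [0,0,0]
    - [0,0,0]
  turn:
    - [0,0,0]
    - [0,0,0]
    - [0,0,0]
    - [0,0,0]
    - [0,0,0]
    - [0,0,0]
    - [0,0,0]
    - [0,0,0]
  jaw: [0,0,0,0,0,0,0,0]

```text
time_s: 11.35
tcp_pos: [0.5128, -0.1476, 0.1748]
eef_rot: [179.9, -0.0, -86.0]
contact_force: [0.3, -0.7, -0.3]
gripper_width: 0.0878
```

apply_moves:
  slide:
    - [0,0,0.15]
    - [0,0,0.15]
    - [0,0,0.15]
    - [0,0,0.03]
    - [0,0,0]
    - [0,0,0]
  turn:
    - [0,0,0]
    - [0,0,0]
    - [0,0,0]
    - [0,0,0]
    - [0,0,0]
    - [0,0,0]
  jaw: [0,0,0,0,0,0]

```text
time_s: 11.95
tcp_pos: [0.5138, -0.1474, 0.1282]
eef_rot: [-179.9, -0.0, -86.0]
contact_force: [0.1, -0.7, 0.9]
gripper_width: 0.0874
```

Run:
```python
from ov import *
s=r.get_state(); print(s['tcp_pos'],s['eef_rot'],s['contact_force'],s['moment'],s['gripper_width'])
c=cap('side'); u0,v0=275,225
k=6; im=cv2.resize(c['pixels'][v0:v0+100,u0:u0+130],None,fx=k,fy=k,interpolation=cv2.INTER_CUBIC)
cv2.imwrite('pics/s9.png',im)
```

```text
[ 0.51377919 -0.14738851  0.12818887] [-1.79916155e+02 -1.63882512e-02 -8.59761094e+01] [ 0.12926939 -0.6870898   0.90579616] [ 0.09143213 -0.03616482 -0.02341017] 0.08738656351516776
```

View pics/s9.png

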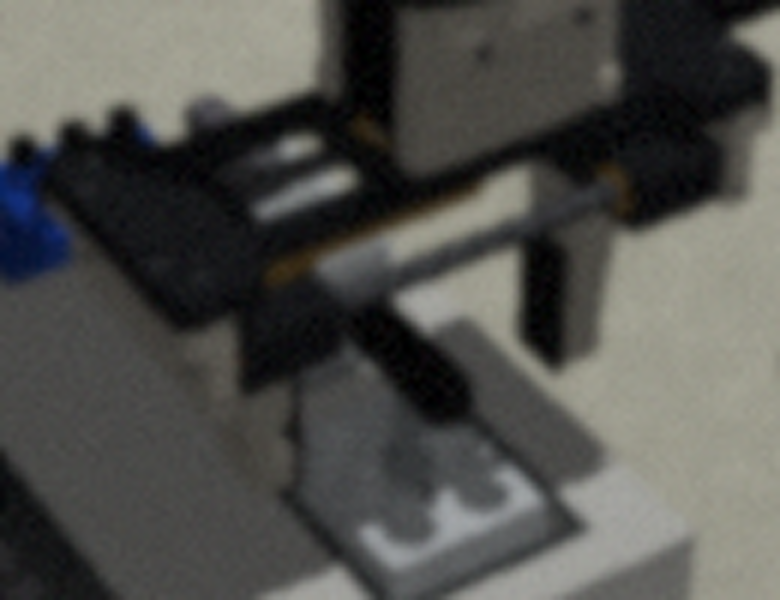

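The open jaws straddle the black bar. Gripping harder.

apply_moves:
  slide:
    - [0,0,0]
    - [0,0,0]
    - [0,0,0]
    - [0,0,0]
    - [0,0,0]
    - [0,0,0]
    - [0,0,0]
    - [0,0,0]
  turn:
    - [0,0,0]
    - [0,0,0]
    - [0,0,0]
    - [0,0,0]
    - [0,0,0]
    - [0,0,0]
    - [0,0,0]
    - [0,0,0]
  jaw: [1,1,1,1,1,1,1,1]
  newtons: 45

```text
time_s: 12.8
tcp_pos: [0.513, -0.1474, 0.127]
eef_rot: [180.0, -0.0, -86.0]
contact_force: [0.1, -0.2, -0.6]
gripper_width: 0.0292
```

apply_moves:
  slide:
    - [0,0,0]
    - [0,0,0]
    - [0,0,0]
    - [0,0,0]
  turn:
    - [0,0,0]
    - [0,0,0]
    - [0,0,0]
    - [0,0,0]
  jaw: [1,1,1,1]

```text
time_s: 13.2
tcp_pos: [0.5133, -0.1474, 0.1271]
eef_rot: [-180.0, -0.0, -86.0]
contact_force: [2.0, 0.1, -0.8]
gripper_width: 0.0138
```

```bash
cat > st.py <<'E'
from h import *
s=r.get_state(); print(s['time_s'],s['tcp_pos'].round(4),s['eef_rot'].round(2),s['contact_force'].round(1),s['moment'].round(2),s['gripper_width'].round(4))
E
python3 st.py
```

```text
Traceback (most recent call last):
  File "st.py", line 2, in <module>
    s=r.get_state(); print(s['time_s'],s['tcp_pos'].round(4),s['eef_rot'].round(2),s['contact_force'].round(1),s['moment'].round(2),s['gripper_width'].round(4))
                                                                                                                                    ^^^^^^^^^^^^^^^^^^^^^^^^
AttributeError: 'float' object has no attribute 'round'
```

Gripped at 13.8 mm with almost no side load. I'll start the left swing (3 rows of 0.02 rad, pivoting on the lower-left corner) with a slight up-pull and read the force.

apply_moves:
  slide:
    - [0,0,-0.01]
    - [-0.0166,0,-0.0066]
    - [-0.0166,0,-0.0066]
    - [0,0,0]
  turn:
    - [0,0,0]
    - [0,0.01333,0]
    - [0,0.01333,0]
    - [0,0,0]
  jaw: [1,1,1,1]

```text
time_s: 13.6
tcp_pos: [0.5129, -0.1448, 0.1288]
eef_rot: [180.0, -2.4, -86.0]
contact_force: [6.2, -9.9, -10.6]
gripper_width: 0.0134
```

```bash
sed -i "s/s\['gripper_width'\].round(4)/round(s['gripper_width'],4)/" st.py
python3 st.py
```

```text
13.6 [ 0.5129 -0.1448  0.1288] [179.99  -2.4  -85.98] [  6.2  -9.9 -10.6] [-2.62 -2.13  0.03] 0.0134
```

apply_moves:
  slide:
    - [-0.0166,0,-0.0066]
    - [-0.0166,0,-0.0066]
    - [0,0,0]
  turn:
    - [0,0.01333,0]
    - [0,0.01333,0]
    - [0,0,0]
  jaw: [1,1,1]

```text
time_s: 13.9
tcp_pos: [0.5127, -0.1414, 0.1301]
eef_rot: [180.0, -4.7, -86.0]
contact_force: [6.4, -9.9, -8.7]
gripper_width: 0.0136
```

```bash
python3 st.py
python3 - <<'E'
from ov import *
c=cap('side'); u0,v0=275,225
k=6; im=cv2.resize(c['pixels'][v0:v0+100,u0:u0+130],None,fx=k,fy=k,interpolation=cv2.INTER_CUBIC)
cv2.imwrite('pics/s10.png',im)
E
```

```text
13.9 [ 0.5127 -0.1414  0.1301] [179.99  -4.69 -85.98] [ 6.4 -9.9 -8.7] [-2.61 -2.21  0.13] 0.0136
```

View pics/s10.png

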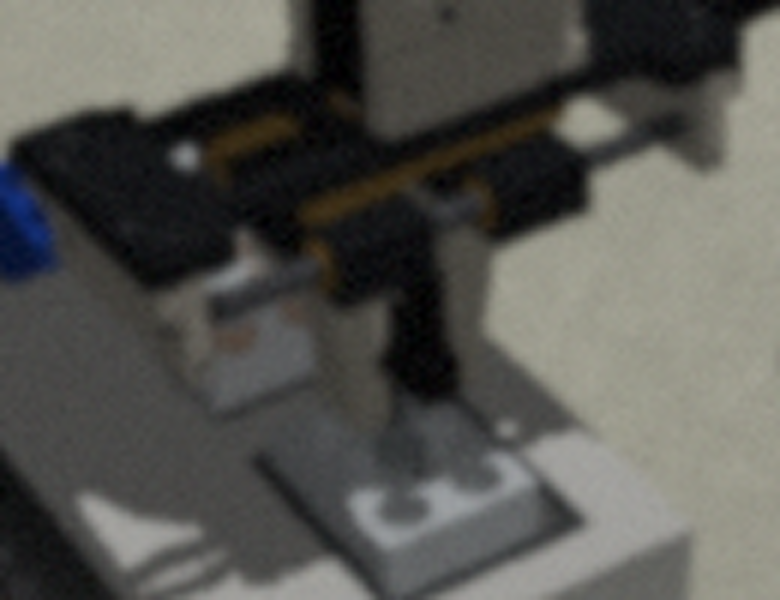

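The block leans left: the gripper tilts 4.7°, the forces have levelled off (friction is sliding), and the right edge of the block is higher. Swinging back with a gentle creep up.

apply_moves:
  slide:
    - [0.0166,0,0.0036]
    - [0.0166,0,0.0036]
    - [0.0166,0,0.0036]
    - [0.0166,0,0.0036]
    - [0,0,0]
  turn:
    - [0,-0.01333,0]
    - [0,-0.01333,0]
    - [0,-0.01333,0]
    - [0,-0.01333,0]
    - [0,0,0]
  jaw: [1,1,1,1,1]

```text
time_s: 14.45
tcp_pos: [0.5129, -0.147, 0.1288]
eef_rot: [180.0, 0.1, -86.1]
contact_force: [2.2, 5.1, -4.3]
gripper_width: 0.0133
```

```bash
python3 st.py
```

```text
14.45 [ 0.5129 -0.147   0.1288] [ 1.7997e+02  1.0000e-01 -8.6080e+01] [ 2.2  5.1 -4.3] [ 2.1  -0.55 -0.02] 0.0133
```

apply_moves:
  slide:
    - [0.0166,0,-0.0106]
    - [0.0166,0,-0.0106]
    - [0.0166,0,-0.0086]
    - [0.0166,0,-0.0086]
    - [0,0,0]
  turn:
    - [0,-0.01333,0]
    - [0,-0.01333,0]
    - [0,-0.01333,0]
    - [0,-0.01333,0]
    - [0,0,0]
  jaw: [1,1,1,1,1]

```text
time_s: 14.95
tcp_pos: [0.5112, -0.1538, 0.1299]
eef_rot: [179.7, 4.7, -86.2]
contact_force: [2.0, -0.1, -24.5]
gripper_width: 0.0138
```

```bash
python3 st.py;  python3 - <<'E'
from ov import *
c=cap('side'); u0,v0=275,225
k=6; im=cv2.resize(c['pixels'][v0:v0+100,u0:u0+130],None,fx=k,fy=k,interpolation=cv2.INTER_CUBIC)
cv2.imwrite('pics/s11.png',im)
E
```

```text
14.95 [ 0.5112 -0.1538  0.1299] [179.68   4.7  -86.18] [  2.   -0.1 -24.5] [-1.11 -1.2  -0.5 ] 0.0138
```

View pics/s11.png

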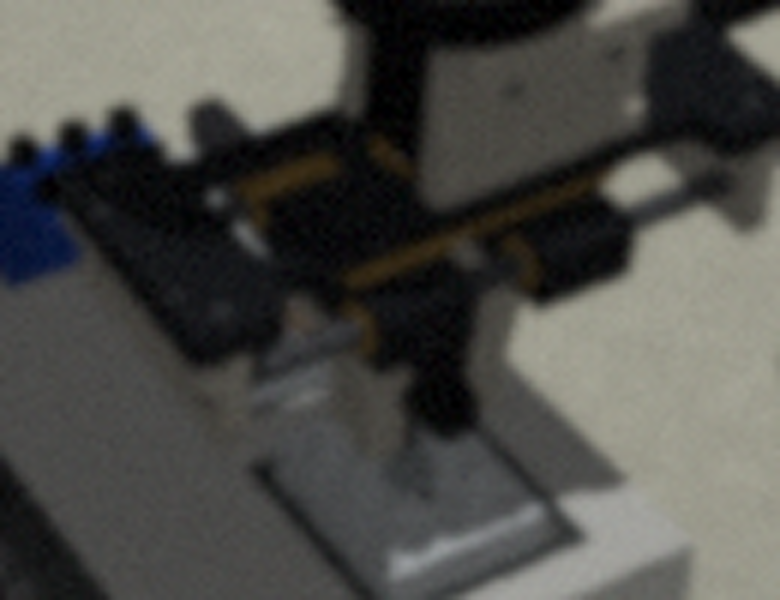

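A 24.5 N pull is a bit too much, so I'm easing down at once while swinging back. The block is visibly leaning right.

apply_moves:
  slide:
    - [0,0,0.008]
    - [-0.0166,0,0.0056]
    - [-0.0166,0,0.0056]
    - [0,0,0]
  turn:
    - [0,0,0]
    - [0,0.01333,0]
    - [0,0.01333,0]
    - [0,0,0]
  jaw: [1,1,1,1]

```text
time_s: 15.4
tcp_pos: [0.5114, -0.151, 0.1307]
eef_rot: [179.8, 2.2, -86.0]
contact_force: [-2.0, -4.9, -18.5]
gripper_width: 0.0138
```

```bash
python3 st.py
```

```text
15.4 [ 0.5114 -0.151   0.1307] [179.8    2.21 -85.99] [ -2.   -4.9 -18.5] [-2.32  0.58 -0.44] 0.0138
```

apply_moves:
  slide:
    - [-0.0166,0,0.0066]
    - [-0.0166,0,0.0066]
    - [0,0,0]
  turn:
    - [0,0.01333,0]
    - [0,0.01333,0]
    - [0,0,0]
  jaw: [1,1,1]

```text
time_s: 15.7
tcp_pos: [0.5116, -0.1481, 0.1306]
eef_rot: [179.9, -0.1, -86.0]
contact_force: [-2.0, -8.4, -11.3]
gripper_width: 0.0138
```

```bash
python3 st.py
```

```text
15.7 [ 0.5116 -0.1481  0.1306] [ 1.7987e+02 -9.0000e-02 -8.5970e+01] [ -2.   -8.4 -11.3] [-2.65  1.16 -0.49] 0.0138
```

Level again and about 3 mm higher than at the start, pulling 11 N. Swinging left.

apply_moves:
  slide:
    - [-0.0166,0,-0.0076]
    - [-0.0166,0,-0.0076]
    - [-0.0166,0,-0.0076]
    - [-0.0166,0,-0.0076]
    - [0,0,0]
  turn:
    - [0,0.01333,0]
    - [0,0.01333,0]
    - [0,0.01333,0]
    - [0,0.01333,0]
    - [0,0,0]
  jaw: [1,1,1,1,1]

```text
time_s: 16.2
tcp_pos: [0.5113, -0.1419, 0.1338]
eef_rot: [179.9, -4.7, -86.0]
contact_force: [-2.7, -12.1, -8.9]
gripper_width: 0.0138
```

```bash
python3 st.py
python3 - <<'E'
from ov import *
c=cap('side'); u0,v0=240,205
k=4; im=cv2.resize(c['pixels'][v0:v0+150,u0:u0+200],None,fx=k,fy=k,interpolation=cv2.INTER_CUBIC)
draw(im,c,box(.507,-.046,.077,.122,.067,.079,4),u0,v0,k,(0,255,0))
cv2.imwrite('pics/s12.png',im)
E
```

```text
16.2 [ 0.5113 -0.1419  0.1338] [179.88  -4.72 -85.99] [ -2.7 -12.1  -8.9] [-3.07  1.13 -0.54] 0.0138
```

View pics/s12.png

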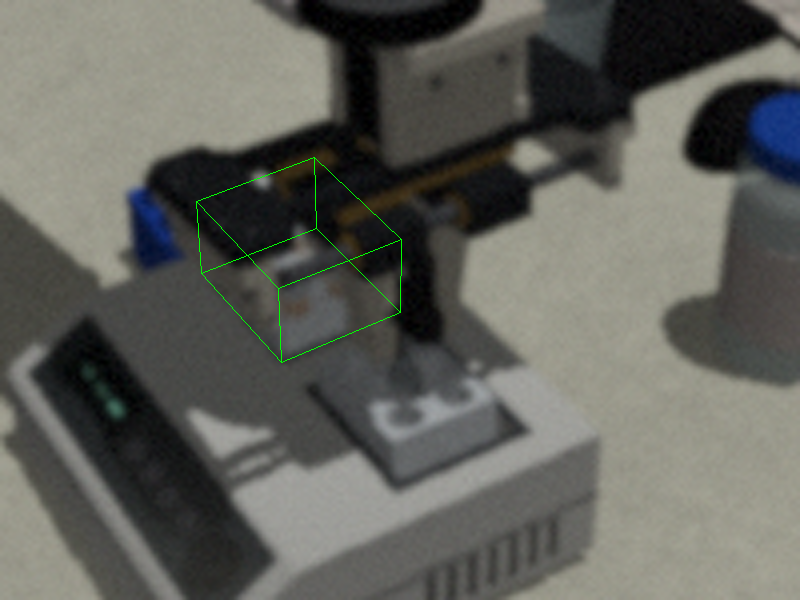

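Step 4's left swing is in, the heater and cover are unmoved, and the block is clearly rising. More swings follow.

apply_moves:
  slide:
    - [0.0166,0,0.0041]
    - [0.0166,0,0.0041]
    - [0.0166,0,0.0041]
    - [0.0166,0,0.0041]
    - [0.0166,0,-0.0066]
    - [0.0166,0,-0.0066]
  turn:
    - [0,-0.01333,0]
    - [0,-0.01333,0]
    - [0,-0.01333,0]
    - [0,-0.01333,0]
    - [0,-0.01333,0]
    - [0,-0.01333,0]
  jaw: [1,1,1,1,1,1]

```text
time_s: 16.85
tcp_pos: [0.5118, -0.1499, 0.132]
eef_rot: [179.9, 2.5, -86.0]
contact_force: [-0.5, 2.6, -22.8]
gripper_width: 0.0134
```

```bash
python3 st.py
```

```text
16.85 [ 0.5118 -0.1499  0.132 ] [179.86   2.45 -86.03] [ -0.5   2.6 -22.8] [ 0.01 -0.11 -0.29] 0.0134
```

apply_moves:
  slide:
    - [0.0166,0,0.0]
    - [0.0166,0,-0.003]
    - [0,0,0]
  turn:
    - [0,-0.01333,0]
    - [0,-0.01333,0]
    - [0,0,0]
  jaw: [1,1,1]

```text
time_s: 17.15
tcp_pos: [0.5122, -0.1536, 0.1323]
eef_rot: [179.9, 4.7, -86.1]
contact_force: [-2.8, 5.2, -17.8]
gripper_width: 0.0136
```

```bash
python3 st.py
```

```text
17.15 [ 0.5122 -0.1536  0.1323] [179.86   4.72 -86.08] [ -2.8   5.2 -17.8] [ 0.76  0.94 -0.22] 0.0136
```

Good. Now back to the left through centre.

apply_moves:
  slide:
    - [-0.0166,0,0.0056]
    - [-0.0166,0,0.0056]
    - [-0.0166,0,0.0056]
    - [-0.0166,0,0.0056]
    - [0,0,0]
  turn:
    - [0,0.01333,0]
    - [0,0.01333,0]
    - [0,0.01333,0]
    - [0,0.01333,0]
    - [0,0,0]
  jaw: [1,1,1,1,1]

```text
time_s: 17.65
tcp_pos: [0.5125, -0.1478, 0.1328]
eef_rot: [180.0, -0.2, -85.9]
contact_force: [-4.5, -4.8, -4.9]
gripper_width: 0.0139
```

```bash
python3 st.py
```

```text
17.65 [ 0.5125 -0.1478  0.1328] [ 1.7998e+02 -1.6000e-01 -8.5920e+01] [-4.5 -4.8 -4.9] [-1.47  2.03 -0.34] 0.0139
```

apply_moves:
  slide:
    - [-0.0166,0,-0.0106]
    - [-0.0166,0,-0.0106]
    - [-0.0166,0,-0.0086]
    - [-0.0166,0,-0.0086]
    - [0,0,0]
  turn:
    - [0,0.01333,0]
    - [0,0.01333,0]
    - [0,0.01333,0]
    - [0,0.01333,0]
    - [0,0,0]
  jaw: [1,1,1,1,1]

```text
time_s: 18.15
tcp_pos: [0.5118, -0.1416, 0.1359]
eef_rot: [180.0, -4.8, -86.0]
contact_force: [-2.3, -9.8, -9.7]
gripper_width: 0.0136
```

```bash
python3 st.py
```

```text
18.15 [ 0.5118 -0.1416  0.1359] [179.96  -4.76 -85.95] [-2.3 -9.8 -9.7] [-2.62  1.04 -0.38] 0.0136
```

apply_moves:
  slide:
    - [0.0166,0,0.0041]
    - [0.0166,0,0.0041]
    - [0.0166,0,0.0041]
    - [0.0166,0,0.0041]
    - [0.0166,0,-0.004]
    - [0.0166,0,-0.003]
    - [0.0166,0,-0.003]
    - [0.0166,0,-0.003]
  turn:
    - [0,-0.01333,0]
    - [0,-0.01333,0]
    - [0,-0.01333,0]
    - [0,-0.01333,0]
    - [0,-0.01333,0]
    - [0,-0.01333,0]
    - [0,-0.01333,0]
    - [0,-0.01333,0]
  jaw: [1,1,1,1,1,1,1,1]

```text
time_s: 18.95
tcp_pos: [0.5125, -0.1534, 0.1343]
eef_rot: [179.9, 4.7, -86.0]
contact_force: [-2.4, 3.3, -18.2]
gripper_width: 0.0136
```

```bash
python3 st.py
```

```text
18.95 [ 0.5125 -0.1534  0.1343] [179.9    4.66 -86.  ] [ -2.4   3.3 -18.2] [-0.04  0.78 -0.23] 0.0136
```

apply_moves:
  slide:
    - [-0.0166,0,0.0046]
    - [-0.0166,0,0.0046]
    - [-0.0166,0,0.0046]
    - [-0.0166,0,0.0046]
    - [-0.0166,0,-0.0106]
    - [-0.0166,0,-0.0106]
    - [-0.0166,0,-0.0086]
    - [-0.0166,0,-0.0086]
  turn:
    - [0,0.01333,0]
    - [0,0.01333,0]
    - [0,0.01333,0]
    - [0,0.01333,0]
    - [0,0.01333,0]
    - [0,0.01333,0]
    - [0,0.01333,0]
    - [0,0.01333,0]
  jaw: [1,1,1,1,1,1,1,1]

```text
time_s: 19.75
tcp_pos: [0.5121, -0.1418, 0.1379]
eef_rot: [180.0, -4.8, -86.0]
contact_force: [-2.9, -10.9, -8.3]
gripper_width: 0.0135
```

apply_moves:
  slide:
    - [0.0166,0,0.0041]
    - [0.0166,0,0.0041]
    - [0.0166,0,0.0041]
    - [0.0166,0,0.0041]
    - [0.0166,0,-0.004]
    - [0.0166,0,-0.003]
    - [0.0166,0,-0.003]
    - [0.0166,0,-0.003]
  turn:
    - [0,-0.01333,0]
    - [0,-0.01333,0]
    - [0,-0.01333,0]
    - [0,-0.01333,0]
    - [0,-0.01333,0]
    - [0,-0.01333,0]
    - [0,-0.01333,0]
    - [0,-0.01333,0]
  jaw: [1,1,1,1,1,1,1,1]

```text
time_s: 20.55
tcp_pos: [0.5127, -0.1534, 0.1363]
eef_rot: [179.9, 4.6, -86.0]
contact_force: [-2.0, 3.2, -17.5]
gripper_width: 0.0136
```

```bash
python3 st.py
python3 - <<'E'
from ov import *
c=cap('side'); u0,v0=240,205
k=4; im=cv2.resize(c['pixels'][v0:v0+150,u0:u0+200],None,fx=k,fy=k,interpolation=cv2.INTER_CUBIC)
cv2.imwrite('pics/s13.png',im)
E
```

```text
20.55 [ 0.5127 -0.1534  0.1363] [179.93   4.64 -85.99] [ -2.    3.2 -17.5] [-0.19  0.59 -0.17] 0.0136
```

View pics/s13.png

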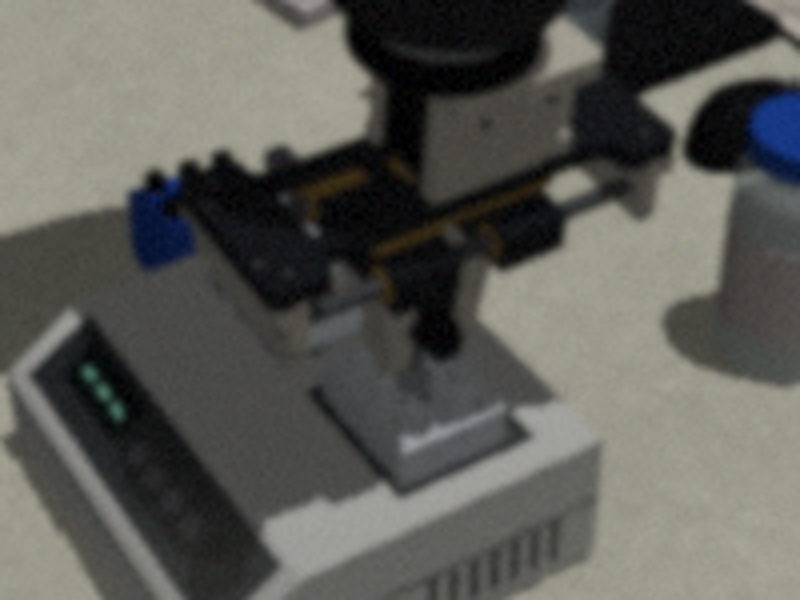

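Steady gain of 2 mm per cycle, and the heater hasn't moved. Repeating.

apply_moves:
  slide:
    - [-0.0166,0,0.0046]
    - [-0.0166,0,0.0046]
    - [-0.0166,0,0.0046]
    - [-0.0166,0,0.0046]
    - [-0.0166,0,-0.0106]
    - [-0.0166,0,-0.0106]
    - [-0.0166,0,-0.0086]
    - [-0.0166,0,-0.0086]
  turn:
    - [0,0.01333,0]
    - [0,0.01333,0]
    - [0,0.01333,0]
    - [0,0.01333,0]
    - [0,0.01333,0]
    - [0,0.01333,0]
    - [0,0.01333,0]
    - [0,0.01333,0]
  jaw: [1,1,1,1,1,1,1,1]

```text
time_s: 21.4
tcp_pos: [0.5123, -0.1417, 0.1399]
eef_rot: [-180.0, -4.8, -86.0]
contact_force: [-2.1, -10.9, -8.6]
gripper_width: 0.0138
```

apply_moves:
  slide:
    - [0.0166,0,0.0041]
    - [0.0166,0,0.0041]
    - [0.0166,0,0.0041]
    - [0.0166,0,0.0041]
    - [0.0166,0,-0.004]
    - [0.0166,0,-0.003]
    - [0.0166,0,-0.003]
    - [0.0166,0,-0.003]
  turn:
    - [0,-0.01333,0]
    - [0,-0.01333,0]
    - [0,-0.01333,0]
    - [0,-0.01333,0]
    - [0,-0.01333,0]
    - [0,-0.01333,0]
    - [0,-0.01333,0]
    - [0,-0.01333,0]
  jaw: [1,1,1,1,1,1,1,1]

```text
time_s: 22.2
tcp_pos: [0.513, -0.1534, 0.1384]
eef_rot: [180.0, 4.6, -86.0]
contact_force: [-1.3, 3.3, -17.3]
gripper_width: 0.0138
```

apply_moves:
  slide:
    - [-0.0166,0,0.0046]
    - [-0.0166,0,0.0046]
    - [-0.0166,0,0.0046]
    - [-0.0166,0,0.0046]
    - [-0.0166,0,-0.0106]
    - [-0.0166,0,-0.0106]
    - [-0.0166,0,-0.0086]
    - [-0.0166,0,-0.0086]
  turn:
    - [0,0.01333,0]
    - [0,0.01333,0]
    - [0,0.01333,0]
    - [0,0.01333,0]
    - [0,0.01333,0]
    - [0,0.01333,0]
    - [0,0.01333,0]
    - [0,0.01333,0]
  jaw: [1,1,1,1,1,1,1,1]

```text
time_s: 23.0
tcp_pos: [0.5125, -0.1415, 0.1419]
eef_rot: [-180.0, -4.8, -86.0]
contact_force: [-1.5, -9.5, -9.0]
gripper_width: 0.0133
```

apply_moves:
  slide:
    - [0.0166,0,0.0041]
    - [0.0166,0,0.0041]
    - [0.0166,0,0.0041]
    - [0.0166,0,0.0041]
    - [0.0166,0,-0.004]
    - [0.0166,0,-0.003]
    - [0.0166,0,-0.003]
    - [0.0166,0,-0.003]
  turn:
    - [0,-0.01333,0]
    - [0,-0.01333,0]
    - [0,-0.01333,0]
    - [0,-0.01333,0]
    - [0,-0.01333,0]
    - [0,-0.01333,0]
    - [0,-0.01333,0]
    - [0,-0.01333,0]
  jaw: [1,1,1,1,1,1,1,1]

```text
time_s: 23.8
tcp_pos: [0.5132, -0.1534, 0.1406]
eef_rot: [180.0, 4.6, -86.0]
contact_force: [-2.4, 1.9, -16.0]
gripper_width: 0.0134
```

apply_moves:
  slide:
    - [-0.0166,0,0.0046]
    - [-0.0166,0,0.0046]
    - [-0.0166,0,0.0046]
    - [-0.0166,0,0.0046]
    - [-0.0166,0,-0.0106]
    - [-0.0166,0,-0.0106]
    - [-0.0166,0,-0.0086]
    - [-0.0166,0,-0.0086]
  turn:
    - [0,0.01333,0]
    - [0,0.01333,0]
    - [0,0.01333,0]
    - [0,0.01333,0]
    - [0,0.01333,0]
    - [0,0.01333,0]
    - [0,0.01333,0]
    - [0,0.01333,0]
  jaw: [1,1,1,1,1,1,1,1]

```text
time_s: 24.6
tcp_pos: [0.5126, -0.1413, 0.1437]
eef_rot: [-180.0, -4.8, -86.0]
contact_force: [-1.1, -8.6, -10.1]
gripper_width: 0.0134
```

```bash
python3 st.py
python3 - <<'E'
from ov import *
c=cap('side'); u0,v0=240,205
k=4; im=cv2.resize(c['pixels'][v0:v0+150,u0:u0+200],None,fx=k,fy=k,interpolation=cv2.INTER_CUBIC)
cv2.imwrite('pics/s14.png',im)
E
```

```text
24.6 [ 0.5126 -0.1413  0.1437] [-179.97   -4.77  -85.98] [ -1.1  -8.6 -10.1] [-2.17  0.68 -0.13] 0.0134
```

View pics/s14.png

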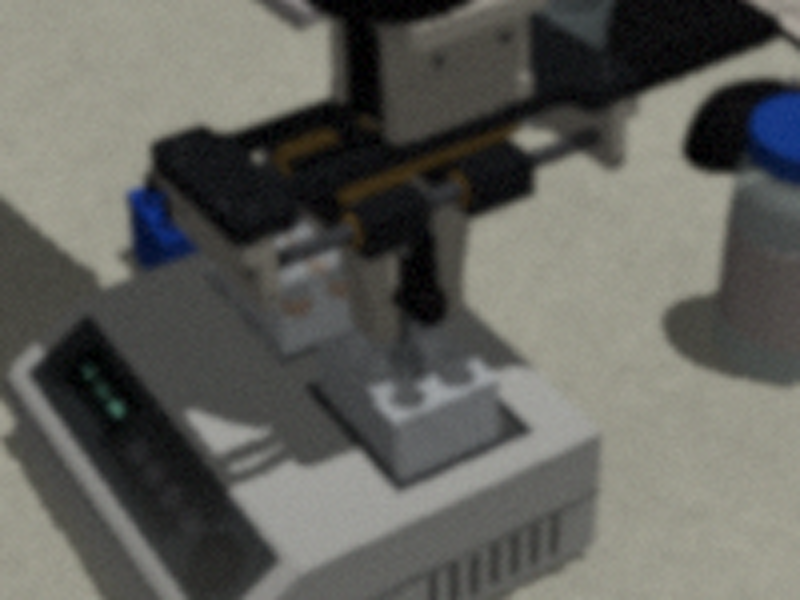

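apply_moves:
  slide:
    - [0.0166,0,0.0041]
    - [0.0166,0,0.0041]
    - [0.0166,0,0.0041]
    - [0.0166,0,0.0041]
    - [0.0166,0,-0.004]
    - [0.0166,0,-0.003]
    - [0.0166,0,-0.003]
    - [0.0166,0,-0.003]
  turn:
    - [0,-0.01333,0]
    - [0,-0.01333,0]
    - [0,-0.01333,0]
    - [0,-0.01333,0]
    - [0,-0.01333,0]
    - [0,-0.01333,0]
    - [0,-0.01333,0]
    - [0,-0.01333,0]
  jaw: [1,1,1,1,1,1,1,1]

```text
time_s: 25.45
tcp_pos: [0.5134, -0.154, 0.1437]
eef_rot: [-180.0, 4.5, -85.9]
contact_force: [-4.1, 0.4, -7.1]
gripper_width: 0.0136
```

apply_moves:
  slide:
    - [-0.0166,0,0.0046]
    - [-0.0166,0,0.0046]
    - [-0.0166,0,0.0046]
    - [-0.0166,0,0.0046]
    - [-0.0166,0,-0.0106]
    - [-0.0166,0,-0.0106]
    - [-0.0166,0,-0.0086]
    - [-0.0166,0,-0.0086]
  turn:
    - [0,0.01333,0]
    - [0,0.01333,0]
    - [0,0.01333,0]
    - [0,0.01333,0]
    - [0,0.01333,0]
    - [0,0.01333,0]
    - [0,0.01333,0]
    - [0,0.01333,0]
  jaw: [1,1,1,1,1,1,1,1]

```text
time_s: 26.25
tcp_pos: [0.5148, -0.1404, 0.1471]
eef_rot: [-179.7, -4.8, -85.9]
contact_force: [-0.3, -3.6, -6.7]
gripper_width: 0.0138
```

apply_moves:
  slide:
    - [0.0166,0,0.0041]
    - [0.0166,0,0.0041]
    - [0.0166,0,0.0041]
    - [0.0166,0,0.0041]
    - [0.0166,0,-0.004]
    - [0.0166,0,-0.003]
    - [0.0166,0,-0.003]
    - [0.0166,0,-0.003]
  turn:
    - [0,-0.01333,0]
    - [0,-0.01333,0]
    - [0,-0.01333,0]
    - [0,-0.01333,0]
    - [0,-0.01333,0]
    - [0,-0.01333,0]
    - [0,-0.01333,0]
    - [0,-0.01333,0]
  jaw: [1,1,1,1,1,1,1,1]

```text
time_s: 27.05
tcp_pos: [0.5158, -0.154, 0.1469]
eef_rot: [-179.7, 4.5, -85.9]
contact_force: [-0.7, -1.0, -3.9]
gripper_width: 0.0133
```

apply_moves:
  slide:
    - [-0.0166,0,0.0046]
    - [-0.0166,0,0.0046]
    - [-0.0166,0,0.0046]
    - [-0.0166,0,0.0046]
    - [0,0,0]
    - [0,0,0]
  turn:
    - [0,0.01333,0]
    - [0,0.01333,0]
    - [0,0.01333,0]
    - [0,0.01333,0]
    - [0,0,0]
    - [0,0,0]
  jaw: [1,1,1,1,1,1]

```text
time_s: 27.65
tcp_pos: [0.5147, -0.1468, 0.1446]
eef_rot: [-179.8, -0.1, -85.9]
contact_force: [0.8, -1.3, -3.1]
gripper_width: 0.0135
```

Freed: only the block's weight (about 3–4 N) is left on the wrist. Lifting straight up slowly, watching the force.

apply_moves:
  slide:
    - [0,0,-0.03]
    - [0,0,-0.03]
    - [0,0,-0.03]
    - [0,0,-0.03]
  turn:
    - [0,0,0]
    - [0,0,0]
    - [0,0,0]
    - [0,0,0]
  jaw: [1,1,1,1]

```text
time_s: 28.05
tcp_pos: [0.513, -0.147, 0.1551]
eef_rot: [-180.0, 0.0, -86.0]
contact_force: [-0.5, -0.9, -4.6]
gripper_width: 0.0137
```

apply_moves:
  slide:
    - [0,0,-0.04]
    - [0,0,-0.04]
    - [0,0,-0.04]
    - [0,0,-0.04]
    - [0,0,-0.04]
    - [0,0,-0.03]
    - [0,0,0]
    - [0,0,0]
  turn:
    - [0,0,0]
    - [0,0,0]
    - [0,0,0]
    - [0,0,0]
    - [0,0,0]
    - [0,0,0]
    - [0,0,0]
    - [0,0,0]
  jaw: [1,1,1,1,1,1,1,1]

```text
time_s: 28.85
tcp_pos: [0.5129, -0.1468, 0.1777]
eef_rot: [180.0, 0.0, -86.0]
contact_force: [-0.0, -0.1, -4.2]
gripper_width: 0.0139
```

```bash
python3 st.py
python3 - <<'E'
from ov import *
s=r.get_state(); t=s['tcp_pos']
c=cap('side'); u0,v0=240,190
k=4; im=cv2.resize(c['pixels'][v0:v0+150,u0:u0+200],None,fx=k,fy=k,interpolation=cv2.INTER_CUBIC)
cv2.imwrite('pics/s15a.png',im)
f=t[2]+.0025-.083+.0005
draw(im,c,box(t[0],t[1],f,f+.045,.054,.066,4),u0,v0,k,(255,0,255))
draw(im,c,box(.507,-.046,.077,.122,.067,.079,4),u0,v0,k,(0,255,0))
y=np.radians(4);hc=(.5135-.035*np.cos(y)-.05*np.sin(y), -.1466-.035*np.sin(y)+.05*np.cos(y))
draw(im,c,box(hc[0],hc[1],0,.077,.2,.214,4),u0,v0,k,(0,255,255))
cv2.imwrite('pics/s15.png',im); cap('top','t15.png')
P=cloud(c)
E
```

```text
28.85 [ 0.5129 -0.1468  0.1777] [180.     0.   -86.01] [-0.  -0.1 -4.2] [ 0.07 -0.01 -0.01] 0.0139
```

View pics/s15.png

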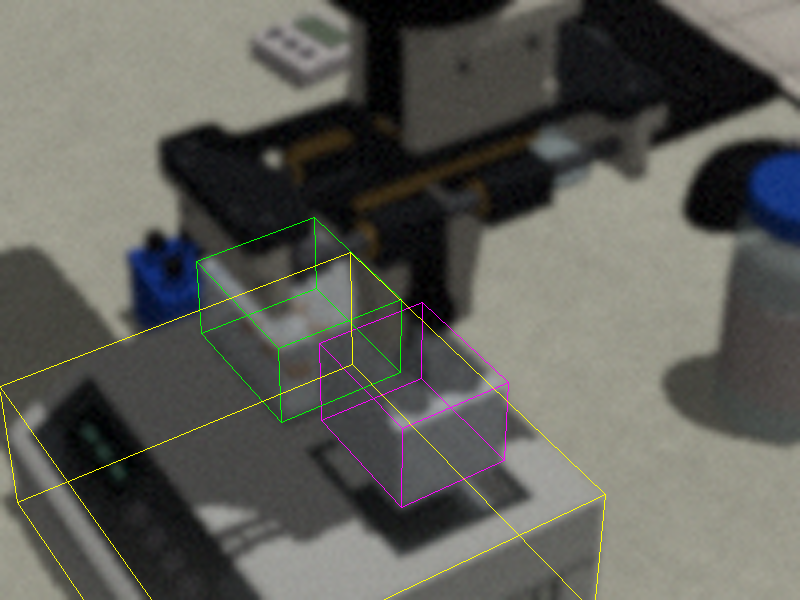

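View pics/t15.png

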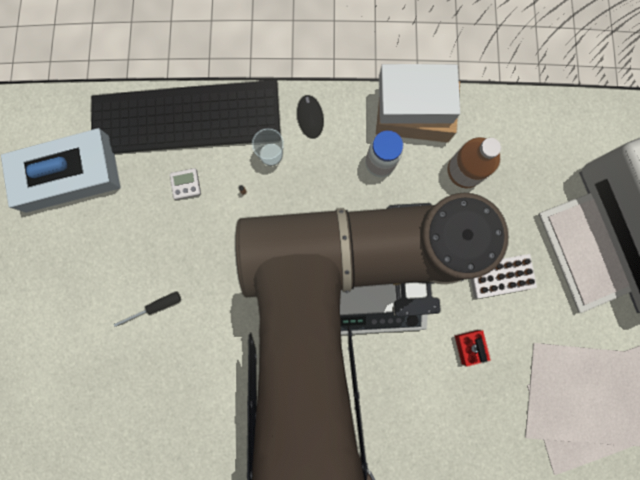

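The empty block hangs level with its foot about 20 mm over the heater's top, the wrist feels only its weight, and the cover and heater match their earlier outlines. I'll let it settle, then hand in.

apply_moves:
  slide:
    - [0,0,0]
    - [0,0,0]
    - [0,0,0]
    - [0,0,0]
  turn:
    - [0,0,0]
    - [0,0,0]
    - [0,0,0]
    - [0,0,0]
  jaw: [1,1,1,1]

```text
time_s: 29.35
tcp_pos: [0.513, -0.1468, 0.1777]
eef_rot: [180.0, 0.0, -86.0]
contact_force: [0.3, -0.5, -4.5]
gripper_width: 0.0135
```

```bash
python3 st.py; python3 -c "
from plant import r
print(r.close_job())"
```

```text
29.35 [ 0.513  -0.1468  0.1777] [180.     0.   -86.01] [ 0.3 -0.5 -4.5] [ 0.07 -0.1  -0.  ] 0.0135
the job is handed in; nothing more can be done
None
```

I set the frosted cover down over the vial block in the left well and let go of it. I then rocked the empty block left and right (about ±4.7°, seven or so cycles, about 2 mm gained per cycle) until it came free, and lifted it clear. I handed the job in at 29.4 s of the 72 s allowed; no verdict is reported.

**Last checks:**
- **Empty block:** it hangs level and still in the grip, its foot about 2 cm over the heater's top above its own well. The wrist carries only its weight, about 4.4 N.
- **Cover and heater:** both match their earlier outlines in the side view.
- **Other things on the bench:** they look unmoved in the top view.

**What disagreed or went over:**
- **Pull force:** on two right swings the upward pull briefly reached 24.5 N and 22.8 N, just over the 22 N at which the heater begins to tip. I eased off each time, and the pictures show no tipping or shift.
- **Block position:** the two cameras disagreed by up to 3 mm on the loaded block's position along y. I set the cover between the two readings. It seated at the expected height, and the only push I felt was about 6 N when I pressed it down at the end.

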